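# Clamp a bottle in the quick-release bench vise

## Robot

A 6-joint arm with a two-finger parallel gripper is mounted at the origin on a cart in front of the work surface, level with it; the furniture and walls round the work are solid. World frame = base frame: x ahead of the robot, y to its left, z up, the work surface at z = 0. Lengths are in m, angles in degrees, forces in N, time in s.
With the tool pointing down it reaches from about 0.375 to 0.9 m from the base axis. Payload 3.1 kg.
Tool frame: the origin (TCP) lies at the very end of the fingers, on their centre line; the grasp point (between the pads) lies 19 mm behind it (bot.grip_point_offset is the distance from the TCP to the grasp point, in m); z points along the fingers, x is the direction in which the jaws open and shut, and the axes are right-handed (so a half turn about z gives the same grasp; the last joint's range is limited). The gripper opens to 87 mm and grips with 3 to 60 N. Pads are 19 mm wide; open, the fingers measure 117 mm over their backs; the gripper's body (75 mm by 190 mm) begins 51 mm behind the grasp point.
Start: joints at [53.6, 30.224, 82.088, -0, 67.689, -10.227], TCP at [0.276, 0.561, 0.223] pointing down, gripper open.
Joint ranges: [-176.69, 176.69], [-43.24, 126.21], [12.49, 139.97], [-82, 262], [0, 151.66], [-163.58, 163.58]. Speed limits (degrees/s): [159.86, 159.86, 180, 180, 180, 180].

## Interface

Orientations are given as a 3x3 rotation matrix whose columns are the frame's x, y, z axes.
In Python, from rig import bot, capture, recognise, place_of gives the robot as it stands.
- The arm moves only by the tool send_rows, never from a script. Its argument "motion" is a list of rows, each a list of 2 entries, a list of its own where there are three numbers: the shift along the tool's x, y, z in mm, then the turn about the tool's z in rad. A call has exactly 5 rows; each row shifts and turns the pose as measured when the row begins, along the tool's axes as they then stand; what a row does not reach is not made up. A row lasts 1/12 s, in which the tool goes at most 41.7 mm and 7.16 degrees, less where a joint would pass 70% of its speed; a pose out of reach is approached as far as the arm can. A call with a gripper value outside its range is refused whole. "gripper" is the closure, from 0 (fully open) to 1 (shut), set as the call begins (left out, the last holds). The fingers move at their own pace and stop on an object; the grip force is fixed at half the most. Time passes only in rows, so rows that do not move let the fingers close, or fill a call up. It gives the time, the measured TCP pose, the force and the opening at its end, in the units of the state.
- bot.read_state(): the state, without advancing time (a new reading comes with each control period).
- capture(name): name is "side" or "top" or "wrist"; returns a dict with "image" (400x640x3 uint8, blue, green, red), "fx", "fy", "cx", "cy" (pixels), "dist_coeffs" ([k1, k2, p1, p2, k3] as OpenCV has them; the pictures are not rectified), "rvec" (rotation vector, rad) and "tvec" (3), from world to camera coordinates, as OpenCV has them. Camera axes: x right, y down, z forward; pixel columns grow to the right and rows downward; lengths in m; the calibration is good to about 2 mm. A picture is of the moment at which its call begins. There is no depth.
- bot.hand_in(): hands the job in, once; it reports no verdict.
Trained networks look in the newest picture that a camera, given by its name, has taken for a name from the list of things; names that differ only in an ending like _2 or _b are one class to them, and where a whole thing is asked for, a point or a joint stands for the part that bears it (a point fixed in the world has none). Each returns a list of dicts, best first, with "p" (0 to 1); they miss things now and then, are a little off and sometimes report something else, mostly with a low value. They report only what shows in the picture. A call takes as long as a camera call. They do not tell look-alikes from the thing itself.
- recognise(camera, target): "xy" ([column, row] in pixels, amid what is visible of it).
- place_of(camera, target): "xy" ([column, row] in pixels: a listed point, or the origin of a listed thing).
The state is a dict: "time_s": time; "joint_positions": joint angles; "qvel": joint speeds; "tau": joint torques, N m; "position": TCP position; "tcp_rot": TCP orientation; "force": force on the tool from outside, world axes, zero at the start; "moment": the same for the moment, N m; "opening": opening from 0.0 (shut) to 1.0 (fully open).
Only numpy, scipy, OpenCV 4.12 (cv2) and the standard library are available. Lean on these libraries where they do the work, as an engineer would, in place of code of your own. Each camera call takes 0.05 s, during which the arm holds its last target.

## Task

Clamp the blue-capped clear bottle in the bench vise so that its cap can be opened later: press the vise's orange quick-release lever and keep it pressed while you slide the carriage until its jaw pushes the bottle home into the V-shaped fixed jaw, let the lever go so that the carriage locks there, then turn the black knob clockwise, regrasping as needed, until the jaw grips the bottle firmly. Keep the bottle upright and leave the spare bottle, the beaker and the tape roll where they are.

Things in the scene. Friction and masses are not known exactly. Their poses are not given: they have to be found in the camera images.
- vise: Grey bench vise, fixed: bed 140 (x) x 300 (y) x 12 mm, y = -125 to +175 mm in its frame. Origin on the bench under the bed, z up. It slides along its y: the fixed rubber-faced V jaw, 74 mm high, is at the -y end; the carriage closes towards -y. The lever is on the -x side (towards the robot), the rack of steel pins (8 mm pitch) on the +x side.
- v_seat (a point): Point on the bed's top where the bottle's underside centre is when the bottle is pushed home in the V (frame parallel to the vise's). A seated bottle's near side is 28 mm from it along the vise's +y.
- bottle: The work: clear round bottle with blue cap, 56 mm diameter, 102 mm high, 0.19 kg, standing loose on the bed between the jaws. Origin at the centre of its underside.
- carriage (a joint): Carriage slide in m: 0 fully open, grows to 0.08 as it closes on the V jaw. Locked in 8 mm steps by a pawl between rack pins unless the lever is pressed; on letting go it may shift up to 4 mm either way into a notch. A pawl resting on a pin's top drops in when the carriage is pushed back a little, as tightening does. Free: friction 0.5 N plus 8 N per m/s.
- lever (a joint): Quick-release lever in rad: 0 up (locked if the pawl is in a notch), 0.24 pressed to its stop. Above about 0.12 the carriage is free; up to 0.08 while the pawl rests on a pin; spring force at the plate about 4.4 N at rest, 7.5 N at 0.22. It springs back when let go.
- lever_plate (a point): Centre of the top face of the lever's orange thumb plate, on the carriage, 70 mm above the bench at rest; axes then as the vise's. Plate 44 mm (x) by 34 mm clear (y) between upright ribs 5 mm thick, 16 mm high on its -y and +y edges: a fingertip on the plate can push a rib to slide the carriage. Pivot: along y, 57 mm to +x, 10 mm lower. Pressed 11 mm down = 0.2 rad; 13 mm = stop.
- knob_grip (a point): Centre of the black knob's grip bar, on its vertical axis, 90 mm above the bench. Bar 56 mm long, 14 mm thick, from 77 to 103 mm above the bench; it lies along this point's y axis, which turns with the knob (at joint 0 parallel to the vise's y). The knob rides on the carriage, 46 mm nearer the V jaw than the lever plate and 57 mm further to +x.
- knob (a joint): Knob angle in rad, 0 at the start, clockwise from above grows to at most 5. Each rad feeds the jaw 4 mm out of the carriage towards the V jaw. Takes about 0.1 N m to turn freely and holds where left; the torque rises as the jaw presses on the bottle.
- jaw_pad: Black rubber pad, 56 wide x 10 thick x 44 mm high, on the moving jaw. It is spring backed: 4 N per mm, bottoming after 6 mm (24 N). Axes as the vise; its origin lies on the bench plane under the middle of its clamping face.
- jaw_face (a point): Middle of the pad's clamping face (facing the vise's -y), 46 mm above the bench.
- spare_bottle: Bystander: amber bottle with blue cap, 57 mm diameter, 112 mm high. Origin at the centre of its underside.
- beaker: Bystander: small glass beaker, 45 mm diameter, 52 mm high. Origin at the centre of its underside.
- tape: Bystander: roll of beige tape lying flat, 98 mm diameter, 20 mm high. Origin at the centre of its underside.
There are look-alikes about, which are no part of the job. What is shaped like the bottle but purple is not meant.

How it is judged (in metres and radians):
On the way, in this order (a step that is already met when the one before it is completed fails the run):
1. the carriage has been slid up to the bottle and the lever let go (horizontal distance between jaw_face and v_seat below 0.04 m and value of joint lever below 0.11 rad), for 0.2 s.
2. the knob has been turned until the pad grips the bottle (value of joint knob above 0.3 rad and contact force between jaw_pad and bottle above 10 N), for 0.2 s.
At the end, for the whole second after the job is handed in: The bottle stands upright (within 0.12 rad) on the bed, within 8 mm of its seat in the V, at rest and gripped by the pad with more than 10 N; the knob has been turned in by more than 0.3 rad and the lever is up (below 0.05 rad), its pawl in a notch (all of step 2 and value of joint lever below 0.05 rad and horizontal distance between bottle and v_seat below 0.008 m and angle between bottle's own z axis and vertical below 0.12 rad and height (world z) of bottle below 0.02 m and linear speed of bottle below 0.02 m/s); the robot touches nothing.
It fails at once if the bottle is tipped (angle between bottle's own z axis and vertical above 0.4 rad).
It fails at once if the spare bottle is moved by more than 3 cm (distance of spare_bottle from where it was at the start of the episode above 0.03 m).
It fails at once if the beaker is moved by more than 3 cm (distance of beaker from where it was at the start of the episode above 0.03 m).
It fails at once if the tape roll is moved by more than 3 cm (distance of tape from where it was at the start of the episode above 0.03 m).
It also fails if it takes over 67 s, if anything falls off the work surface, if the arm or the gripper's body presses on something with over 40 N, if the wrist force passes 120 N, or if a joint passes its speed limit or range.

## Working session

There is one attempt and no reset: what is moved stays moved. The work goes in short steps, Python scripts to look and compute and a tool call to move; the robot and the scene stay as the last step left them, time stands still between calls to the robot, and variables do not carry over. Pictures are saved under pics/ and viewed, and the job is handed in when it is done.

Besides the shell and the picture viewer there is one more tool, called after "Emit:" in YAML: its name, and indented under it one key for each argument. send_rows: Moves the arm, as the interface text tells. Its arguments: {"type":"object","properties":{"motion":{"type":"array","items":{"type":"array"}},"gripper":{"type":"number"}},"required":["motion"]}

```bash
mkdir -p pics; ls; cat > h.py <<'E'
import numpy as np, cv2
from rig import bot, capture, recognise, place_of
def snap(n,f):
    c=capture(n); cv2.imwrite('pics/'+f,c['image']); return c
def ray(c,uv):
    K=np.array([[c['fx'],0,c['cx']],[0,c['fy'],c['cy']],[0,0,1.]])
    p=cv2.undistortPoints(np.array([[uv]],float),K,np.array(c['dist_coeffs'],float))[0,0]
    R=cv2.Rodrigues(np.array(c['rvec'],float))[0]; t=np.array(c['tvec'],float).ravel()
    o=-R.T@t; d=R.T@np.array([p[0],p[1],1]); return o,d/np.linalg.norm(d)
def atz(c,uv,z):
    o,d=ray(c,uv); return o+d*(z-o[2])/d[2]
def tri(rs):
    A=np.zeros((3,3));b=np.zeros(3)
    for o,d in rs:
        P=np.eye(3)-np.outer(d,d);A+=P;b+=P@o
    x=np.linalg.solve(A,b); return x,[float(np.linalg.norm((np.eye(3)-np.outer(d,d))@(x-o))) for o,d in rs]
def proj(c,X):
    K=np.array([[c['fx'],0,c['cx']],[0,c['fy'],c['cy']],[0,0,1.]])
    return cv2.projectPoints(np.array([X],float),np.array(c['rvec'],float),np.array(c['tvec'],float),K,np.array(c['dist_coeffs'],float))[0][0,0]
E
python3 - <<'E'
from h import *
np.set_printoptions(precision=4,suppress=True)
cs={n:snap(n,n+'0.png') for n in('side','top','wrist')}
names=['vise','v_seat','bottle','lever_plate','knob_grip','jaw_pad','jaw_face','spare_bottle','beaker','tape']
for t in names:
    rs=[]
    for n in cs:
        r=place_of(n,t); print(t,n,[(np.round(q['xy'],1).tolist(),round(q['p'],2)) for q in r[:3]])
        if r: rs.append(ray(cs[n],r[0]['xy']))
    if len(rs)>1: print('   ',*tri(rs))
s=bot.read_state();print(s['time_s'],s['position'],s['tcp_rot'],s['force'],s['opening'])
E
```

```text
pics
vise side [([314.0, 236.5], 0.84), ([312.0, 246.5], 0.32)]
vise top [([319.1, 212.8], 0.67)]
vise wrist []
    [ 0.4405  0.2365 -0.0039] [0.0007509264514046391, 0.0007509264514046722]
v_seat side [([310.6, 247.4], 0.73)]
v_seat top [([335.7, 212.9], 0.84)]
v_seat wrist []
    [0.436  0.1812 0.0069] [0.0024538952666897005, 0.0024538952666897005]
bottle side [([310.4, 177.4], 0.92), ([301.8, 162.8], 0.81), ([344.6, 293.5], 0.59)]
bottle top [([212.5, 223.8], 0.85), ([335.8, 214.9], 0.71), ([319.5, 214.2], 0.66)]
bottle wrist [([387.5, 238.4], 0.96), ([331.7, 285.1], 0.66)]
    [ 0.4147  0.6042 -0.0568] [0.0036793140965695197, 0.007184126344767181, 0.006957379806156424]
lever_plate side [([311.0, 187.1], 0.89)]
lever_plate top [([269.7, 219.5], 0.82)]
lever_plate wrist []
    [0.4222 0.3965 0.0551] [0.00582574095304925, 0.0058257409530491685]
knob_grip side [([324.2, 197.4], 0.47), ([267.5, 207.8], 0.26)]
knob_grip top [([290.5, 206.8], 0.58)]
knob_grip wrist []
    [0.463  0.3293 0.0683] [0.007314840127488277, 0.007314840127488297]
jaw_pad side [([316.3, 229.7], 0.61)]
jaw_pad top
[... 321 characters left out ...]
tle side [([366.8, 189.7], 0.88), ([311.6, 236.7], 0.4)]
spare_bottle top [([253.8, 163.0], 0.66), ([334.1, 213.8], 0.21)]
spare_bottle wrist []
    [0.6086 0.4547 0.001 ] [0.00035427189468689014, 0.00035427189468695096]
beaker side [([360.4, 323.5], 0.9)]
beaker top [([409.5, 175.1], 0.7)]
beaker wrist []
    [ 0.565  -0.0712 -0.0036] [0.00020960373919755095, 0.00020960373919753987]
tape side [([271.4, 208.7], 0.94)]
tape top [([281.2, 254.3], 0.78)]
tape wrist []
    [ 0.3026  0.3637 -0.0059] [0.00014553704486429433, 0.00014553704486424513]
1.65 [0.2756 0.5609 0.2225] [[ 0.441   0.8975  0.    ]
 [ 0.8975 -0.441  -0.    ]
 [-0.      0.     -1.    ]] [0.3678 0.2106 0.1497] 0.9996164512213229
```

View pics/side0.png

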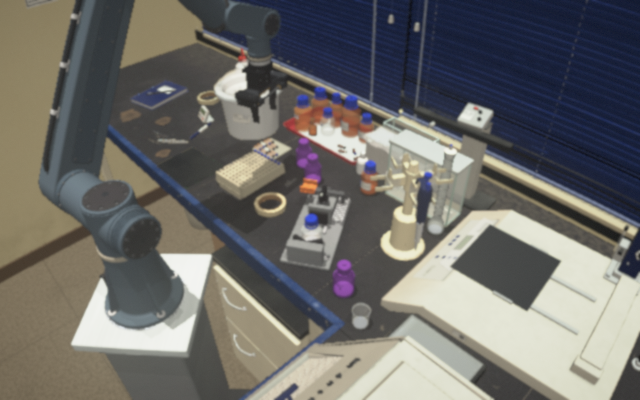

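View pics/top0.png

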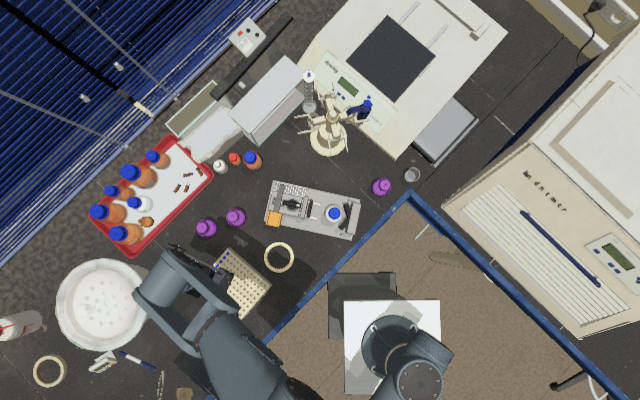

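View pics/wrist0.png

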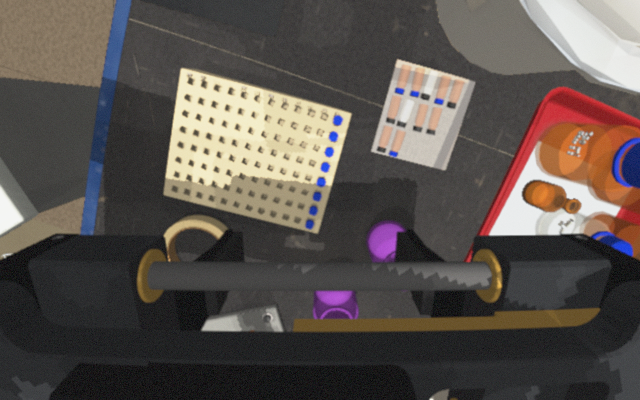

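```bash
python3 - <<'E'
from h import *
np.set_printoptions(precision=4,suppress=True)
a=cv2.imread('pics/top0.png')[165:255,245:380];b=cv2.imread('pics/side0.png')[165:280,255:375]
cv2.imwrite('pics/z0.png',np.hstack([cv2.resize(a,(400,267),interpolation=3),cv2.resize(b,(278,267),interpolation=3)]))
s=bot.read_state();R=np.array(s['tcp_rot']);p=np.array(s['position'])
c=capture('wrist');o,d=ray(c,(320,200));print('cam in tool',R.T@(o-p),R.T@d, c['fx'])
c=capture('top'); 
for uv in [(265,224),(357,239),(361,203),(275,180)]: print(uv,atz(c,uv,0.012))
print('plate',atz(c,(273,219),.07))
print('cap',atz(c,(335,213),.114),'knob',atz(c,(292,204),.103))
E
```

```text
cam in tool [ 0.0004 -0.0732 -0.1621] [0.0039 0.2704 0.9627] 309.0719792282013
(265, 224) [0.4033 0.4157 0.012 ]
(357, 239) [0.3513 0.1124 0.012 ]
(361, 203) [0.4704 0.0971 0.012 ]
(275, 180) [0.5494 0.3826 0.012 ]
plate [0.4173 0.3841 0.07  ]
cap [0.4324 0.1901 0.114 ] knob [0.462  0.3223 0.103 ]
```

View pics/z0.png

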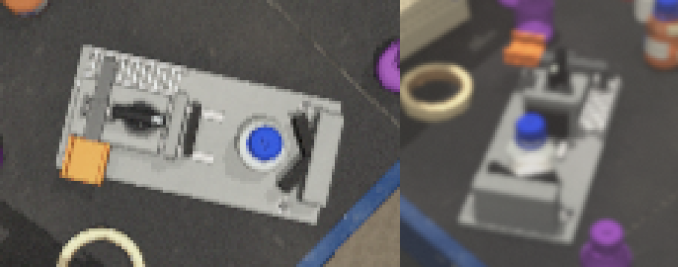

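Emit:
send_rows:
  motion:
    - [[-14,24,-12],0]
    - [[-14,24,-12],0]
    - [[-14,24,-12],0]
    - [[-14,24,-12],0]
    - [[-14,24,-12],0]
  gripper: 1

```text
time_s: 2.17
position: [0.3503, 0.4446, 0.2806]
tcp_rot: [[0.432, 0.902, -0.006], [0.902, -0.432, -0.003], [-0.005, -0.004, -1.0]]
force: [-0.1, -0.4, 0.6]
opening: 0.703
```

Emit:
send_rows:
  motion:
    - [[-14,24,-2],0]
    - [[-14,24,-2],0]
    - [[-14,24,-2],0]
    - [[-14,24,-2],0]
    - [[-14,24,-2],0]

```text
time_s: 2.58
position: [0.4327, 0.3251, 0.2952]
tcp_rot: [[0.431, 0.902, 0.001], [0.902, -0.431, 0.002], [0.002, 0.0, -1.0]]
force: [0.6, 0.6, -0.5]
opening: 0.323
```

Emit:
send_rows:
  motion:
    - [[0,0,0],-0.12]
    - [[0,0,0],-0.12]
    - [[0,0,0],-0.12]
    - [[0,0,0],-0.12]
    - [[0,0,0],-0.12]

```text
time_s: 3.0
position: [0.4381, 0.3185, 0.2966]
tcp_rot: [[-0.169, 0.986, 0.006], [0.986, 0.169, 0.001], [0.0, 0.006, -1.0]]
force: [-1.0, -0.2, -0.3]
opening: 0.017
```

Emit:
send_rows:
  motion:
    - [[0,0,0],-0.12]
    - [[0,0,0],-0.12]
    - [[0,0,0],-0.12]
    - [[0,0,0],-0.12]
    - [[0,0,0],-0.12]

```text
time_s: 3.42
position: [0.4382, 0.318, 0.297]
tcp_rot: [[-0.714, 0.7, 0.006], [0.7, 0.714, 0.001], [-0.004, 0.005, -1.0]]
force: [0.1, 0.5, -0.5]
opening: 0.002
```

Emit:
send_rows:
  motion:
    - [[0,0,0],-0.12]
    - [[0,0,0],-0.12]
    - [[0,0,0],-0.12]
    - [[0,0,0],-0.12]
    - [[0,0,0],-0.12]

```text
time_s: 3.83
position: [0.438, 0.3178, 0.2974]
tcp_rot: [[-0.989, 0.15, 0.007], [0.15, 0.989, 0.002], [-0.007, 0.003, -1.0]]
force: [-0.1, -0.5, 0.3]
opening: 0.004
```

```bash
python3 - <<'E'
from h import *
np.set_printoptions(precision=4,suppress=True)
c=snap('wrist','w1.png');ct=capture('top');cs=capture('side')
for t in ['v_seat','bottle','lever_plate','knob_grip','jaw_face','vise']:
    rs=[]
    for n,cc in (('wrist',c),('top',ct),('side',cs)):
        r=place_of(n,t); print(t,n,[(np.round(q['xy'],1).tolist(),round(q['p'],2)) for q in r[:3]])
        if r: rs.append(ray(cc,r[0]['xy']))
    if len(rs)>1: print('   ',*tri(rs))
E
```

```text
v_seat wrist [([301.4, 182.5], 0.27)]
v_seat top [([338.0, 214.1], 0.81)]
v_seat side [([311.1, 245.9], 0.58)]
    [0.4453 0.2418 0.0054] [0.10042209046010456, 0.06886880112405994, 0.03984953949311122]
bottle wrist [([309.4, 71.3], 0.94)]
bottle top [([211.2, 227.2], 0.72), ([334.2, 212.8], 0.66), ([240.5, 216.0], 0.62)]
bottle side [([313.6, 244.8], 0.95), ([341.5, 294.8], 0.7), ([312.4, 176.2], 0.6)]
    [ 0.4216  0.3493 -0.0019] [0.1611919892440619, 0.24142256768747153, 0.10652048767088351]
lever_plate wrist [([342.4, 220.0], 0.76)]
lever_plate top []
lever_plate side [([309.0, 187.0], 0.75)]
    [0.4204 0.3898 0.0612] [0.0018091628309391968, 0.0018091628309393009]
knob_grip wrist [([301.3, 183.5], 0.75)]
knob_grip top []
knob_grip side [([322.8, 194.5], 0.67)]
    [0.4649 0.3268 0.0821] [0.0013252706698493482, 0.001325270669849249]
jaw_face wrist [([305.5, 130.8], 0.75)]
jaw_face top [([314.7, 207.6], 0.52)]
jaw_face side [([320.1, 217.3], 0.68)]
    [0.4542 0.2583 0.0526] [0.008023809723682601, 0.006746516041895139, 0.005128248024372892]
vise wrist [([306.0, 106.9], 0.7)]
vise top [([316.4, 214.0], 0.58), ([253.5, 161.0], 0.27)]
vise side [([315.6, 238.0], 0.84)]
    [ 0.4431  0.2399 -0.0134] [0.007083143299853366, 0.008738299424853132, 0.0026339285122213]
```

View pics/w1.png

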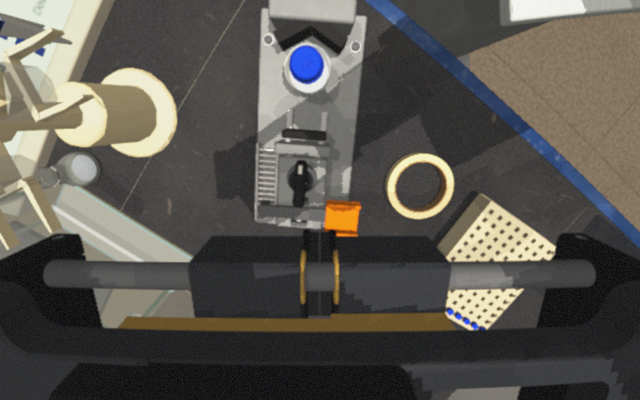

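```bash
python3 - <<'E'
from h import *
np.set_printoptions(precision=4,suppress=True)
c=capture('wrist');im=c['image']
cv2.imwrite('pics/z1.png',cv2.resize(im[30:240,240:380],(560,840)[0:2],interpolation=3)[:600] if 0 else cv2.resize(im[40:240,230:390],(480,600),interpolation=2))
print('plate',atz(c,(342.4,219),.070)); print('knob',atz(c,(301,183),.09)); print('cap',atz(c,(307,63),.114)); print('jawface',atz(c,(305.5,130.8),.046))
# vise edges at z .012
for uv in [(259,60),(256,220),(364,60),(352,200)]: print(uv,atz(c,uv,.012))
E
```

```text
plate [0.419  0.3853 0.07  ]
knob [0.4631 0.3241 0.09  ]
cap [0.4328 0.1934 0.114 ]
jawface [0.4498 0.2653 0.046 ]
(259, 60) [0.4983 0.1639 0.012 ]
(256, 220) [0.5495 0.3875 0.012 ]
(364, 60) [0.3583 0.1862 0.012 ]
(352, 200) [0.3996 0.3784 0.012 ]
```

View pics/z1.png

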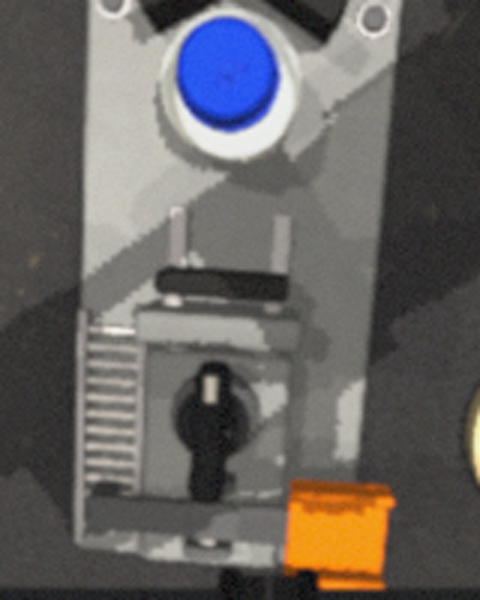

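Emit:
send_rows:
  motion:
    - [[0,0,0],0.08]
    - [[10,16,10],0]
    - [[10,16,10],0]
    - [[10,16,10],0]
    - [[6,12,10],0]

```text
time_s: 5.35
position: [0.4204, 0.3853, 0.2591]
tcp_rot: [[-0.97, 0.244, 0.014], [0.244, 0.97, 0.004], [-0.013, 0.007, -1.0]]
force: [-0.5, -0.5, 0.9]
opening: 0.001
```

Emit:
send_rows:
  motion:
    - [[0,0,20],0]
    - [[0,0,20],0]
    - [[0,0,20],0]
    - [[0,0,20],0]
    - [[0,0,0],0]

```text
time_s: 5.77
position: [0.4207, 0.39, 0.1755]
tcp_rot: [[-0.971, 0.239, 0.015], [0.239, 0.971, 0.006], [-0.014, 0.01, -1.0]]
force: [0.3, -0.6, 0.6]
opening: 0.005
```

```bash
python3 - <<'E'
from h import *
np.set_printoptions(precision=4,suppress=True)
c=snap('wrist','w2.png');s=bot.read_state();p=np.array(s['position']);R=np.array(s['tcp_rot'])
print(p,R,'tcp px',proj(c,p))
ct=snap('top','t2.png');cs=snap('side','s2.png')
for t in ['lever_plate','knob_grip','jaw_face']:
    rs=[]
    for n,cc in (('wrist',c),('top',ct),('side',cs)):
        r=place_of(n,t); print(t,n,[(np.round(q['xy'],1).tolist(),round(q['p'],2)) for q in r[:2]])
        if r: rs.append(ray(cc,r[0]['xy']))
    if len(rs)>1: print('   ',*tri(rs))
E
```

```text
[0.4216 0.3906 0.1772] [[-0.9708  0.2393  0.0177]
 [ 0.2395  0.9709  0.0075]
 [-0.0154  0.0115 -0.9998]] tcp px [318.3384 248.9583]
lever_plate wrist [([319.4, 190.1], 0.85)]
lever_plate top [([274.0, 220.9], 0.51)]
lever_plate side [([307.7, 189.3], 0.93), ([270.4, 206.5], 0.66)]
    [0.4172 0.3842 0.0575] [0.00515662450414759, 0.005887236048221811, 0.001281916846613664]
knob_grip wrist [([246.4, 139.3], 0.56)]
knob_grip top [([290.5, 207.2], 0.52)]
knob_grip side [([322.1, 197.4], 0.46)]
    [0.4625 0.3264 0.0737] [0.007187077912160661, 0.008714773184722578, 0.002269239332140466]
jaw_face wrist [([252.9, 64.4], 0.93), ([244.9, 137.1], 0.4)]
jaw_face top [([311.0, 209.4], 0.48)]
jaw_face side [([320.1, 215.2], 0.52)]
    [0.4527 0.2652 0.0531] [0.001895484284141737, 0.0051022486291308995, 0.006600129922133704]
```

View pics/w2.png

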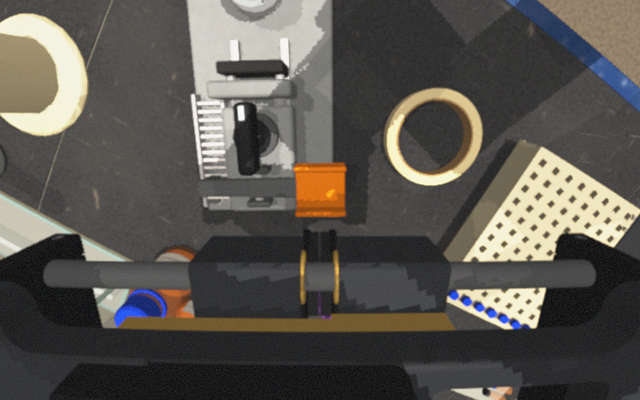

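```bash
python3 - <<'E'
from h import *
np.set_printoptions(precision=4,suppress=True)
c=capture('wrist')
for uv in [(320,190),(320,168),(320,212)]: print(uv,[atz(c,uv,z) for z in (.07,.086)])
for uv in [(246,139)]: print('knob',atz(c,uv,.09),'bar ends',atz(c,(246,105),.103),atz(c,(246,172),.103))
print('edges', [atz(c,uv,.086) for uv in [(294,164),(346,164),(294,215),(346,215)]])
print('vise', [atz(c,uv,.012) for uv in [(191,30),(333,30),(333,150)]])
E
```

```text
(320, 190) [array([0.4238, 0.3869, 0.07  ]), array([0.4225, 0.3829, 0.086 ])]
(320, 168) [array([0.419 , 0.3673, 0.07  ]), array([0.418 , 0.3644, 0.086 ])]
(320, 212) [array([0.4288, 0.4073, 0.07  ]), array([0.4272, 0.4021, 0.086 ])]
knob [0.4701 0.3265 0.09  ] bar ends [0.4591 0.3021 0.103 ] [0.4743 0.3507 0.103 ]
edges [array([0.4382, 0.356 , 0.086 ]), array([0.3962, 0.3662, 0.086 ]), array([0.45  , 0.3995, 0.086 ]), array([0.4058, 0.41  , 0.086 ])]
vise [array([0.513 , 0.2135, 0.012 ]), array([0.378 , 0.2489, 0.012 ]), array([0.4045, 0.3622, 0.012 ])]
```

Emit:
send_rows:
  motion:
    - [[0,-2,18],0]
    - [[0,-2,18],0]
    - [[0,-1,18],0]
    - [[0,-1,18],0]
    - [[0,0,5],0]

```text
time_s: 6.83
position: [0.4264, 0.3882, 0.1034]
tcp_rot: [[-0.971, 0.239, 0.031], [0.239, 0.971, 0.016], [-0.026, 0.022, -0.999]]
force: [-0.1, -0.4, -0.2]
opening: 0.002
```

```bash
python3 - <<'E'
from h import *
np.set_printoptions(precision=4,suppress=True)
c=snap('wrist','w3.png');cs=snap('side','s3.png');a=snap('top','t3.png')['image'][165:255,245:380];b=cs['image'][165:280,255:375]
cv2.imwrite('pics/z3.png',np.hstack([cv2.resize(a,(400,267),interpolation=3),cv2.resize(b,(278,267),interpolation=3)]))
s=bot.read_state();print(s['position'],s['tcp_rot'],s['force'],proj(c,s['position']))
E
```

```text
[0.4278 0.3892 0.1057] [[-0.9705  0.2386  0.0341]
 [ 0.2393  0.9708  0.0177]
 [-0.0289  0.0253 -0.9993]] [ 0.451  -0.0084  0.3128] [317.7081 250.3307]
```

View pics/w3.png

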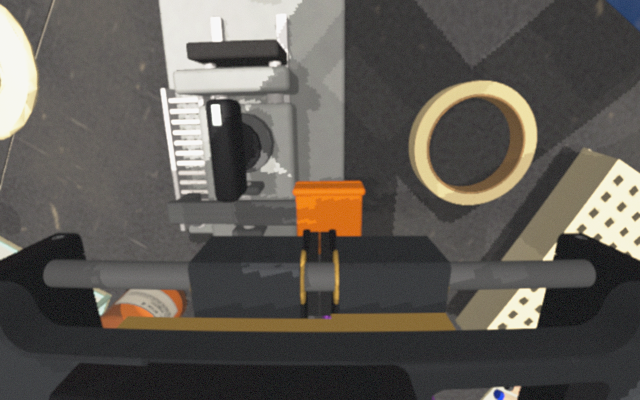

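View pics/z3.png

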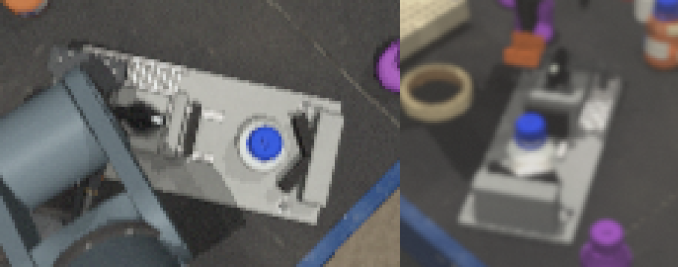

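```bash
python3 - <<'E'
from h import *
np.set_printoptions(precision=4,suppress=True)
c=capture('wrist');s=bot.read_state();R=np.array(s['tcp_rot']);p=np.array(s['position'])
a=atz(c,(295,182),.086);b=atz(c,(365,182),.086);print(a,b,b-a)
y=np.array([.23,.973,0]);ctr=(a+b)/2+.022*y;ctr[2]=.07;print(ctr,R.T@(ctr-p),R.T@(np.array([.421,.384,.07])-p))
k1=atz(c,(225,100),.103);k2=atz(c,(228,198),.103);print(k1,k2,(k1+k2)/2)
E
```

```text
[0.4349 0.3537 0.086 ] [0.3942 0.3634 0.086 ] [-0.0407  0.0097  0.    ]
[0.4196 0.38   0.07  ] [ 0.0072 -0.0123  0.0358] [ 0.0068 -0.0081  0.036 ]
[0.4559 0.3    0.103 ] [0.471  0.3502 0.103 ] [0.4635 0.3251 0.103 ]
```

Emit:
send_rows:
  motion:
    - [[3,-3,0],0]
    - [[3,-3,0],0]
    - [[2,-3,3],0]
    - [[0,-1,5],0]
    - [[0,0,5],0]

```text
time_s: 7.45
position: [0.4203, 0.3834, 0.0974]
tcp_rot: [[-0.97, 0.238, 0.045], [0.239, 0.971, 0.024], [-0.038, 0.034, -0.999]]
force: [0.2, 0.1, 0.5]
opening: 0.004
```

```bash
python3 - <<'E'
from h import *
np.set_printoptions(precision=4,suppress=True)
s=bot.read_state();p=np.array(s['position']);R=np.array(s['tcp_rot']);print(p,R,s['force'],R.T@(np.array([.420,.382,.07])-p))
E
```

```text
[0.4203 0.3834 0.0974] [[-0.9704  0.2375  0.0447]
 [ 0.2387  0.9708  0.0241]
 [-0.0376  0.034  -0.9987]] [0.1572 0.1408 0.5159] [ 0.001  -0.0024  0.0273]
```

Emit:
send_rows:
  motion:
    - [[0.5,-1,8],0]
    - [[0.5,-1,8],0]
    - [[0,-1,8],0]
    - [[0,0,6],0]
    - [[0,0,5],0]

```text
time_s: 7.87
position: [0.4193, 0.3815, 0.0592]
tcp_rot: [[-0.97, 0.238, 0.043], [0.24, 0.971, 0.024], [-0.036, 0.034, -0.999]]
force: [-0.9, -0.8, 8.9]
opening: 0.007
```

```bash
python3 - <<'E'
from h import *
np.set_printoptions(precision=4,suppress=True)
s=bot.read_state();p=np.array(s['position']);R=np.array(s['tcp_rot']);print(p,R,s['force'],s['joint_positions'])
c=snap('wrist','w4.png')
print(bot.read_state()['position'],bot.read_state()['force'])
E
```

```text
[0.4193 0.3815 0.0592] [[-0.9702  0.2384  0.0432]
 [ 0.2396  0.9706  0.0245]
 [-0.0361  0.0341 -0.9988]] [-0.8892 -0.7673  8.8621] [  31.0467   38.6458   99.9303   -0.12     38.5791 -135.0251]
[0.4193 0.3814 0.0584] [-1.053   1.2603  7.3161]
```

View pics/w4.png

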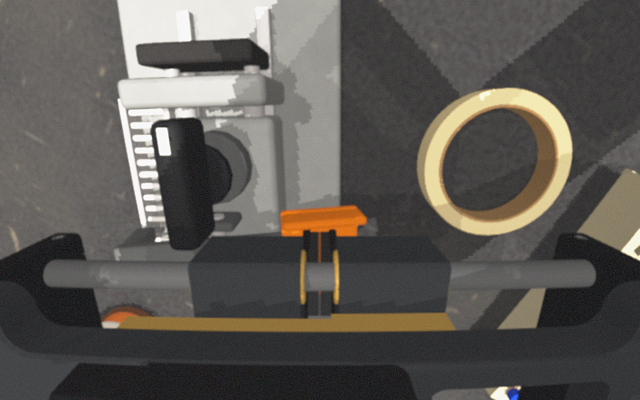

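Emit:
send_rows:
  motion:
    - [[0,-4,0],0]
    - [[0,-6,0],0]
    - [[0,-6,0],0]
    - [[0,-6,0],0]
    - [[0,-4,0],0]

```text
time_s: 8.33
position: [0.4144, 0.3599, 0.0583]
tcp_rot: [[-0.97, 0.239, 0.047], [0.24, 0.97, 0.031], [-0.038, 0.041, -0.998]]
force: [-2.5, 1.5, 8.5]
opening: 0.007
```

```bash
python3 - <<'E'
from h import *
np.set_printoptions(precision=4,suppress=True)
s=bot.read_state();p=np.array(s['position']);R=np.array(s['tcp_rot']);print(p,R,s['force'])
c=snap('wrist','w5.png')
print(bot.read_state()['position'],bot.read_state()['force'])
E
```

```text
[0.4144 0.3599 0.0583] [[-0.97    0.2386  0.047 ]
 [ 0.2402  0.9702  0.031 ]
 [-0.0382  0.0414 -0.9984]] [-2.4974  1.5489  8.453 ]
[0.4142 0.3593 0.0582] [-0.6196 -0.3728  8.2172]
```

View pics/w5.png

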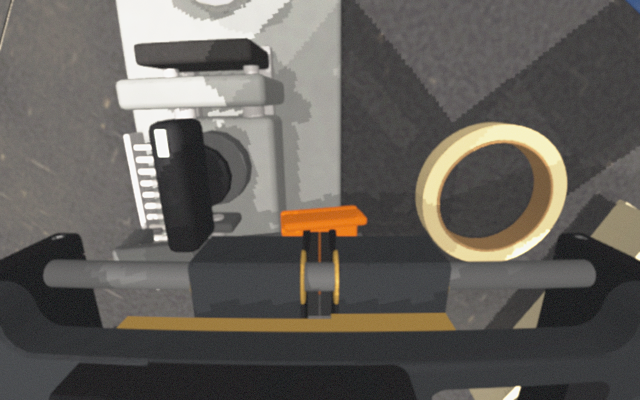

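Emit:
send_rows:
  motion:
    - [[0,-5,0],0]
    - [[0,-6,0],0]
    - [[0,-6,0],0]
    - [[0,-4,0],0]
    - [[0,-3,0],0]

```text
time_s: 8.8
position: [0.4095, 0.3387, 0.0591]
tcp_rot: [[-0.97, 0.239, 0.051], [0.241, 0.97, 0.037], [-0.041, 0.048, -0.998]]
force: [-2.5, 0.9, 8.0]
opening: 0.004
```

```bash
python3 - <<'E'
from h import *
np.set_printoptions(precision=4,suppress=True)
c=snap('wrist','w6.png');cs=snap('side','s6.png');a=snap('top','t6.png')['image'][165:255,245:380];b=cs['image'][165:280,255:375]
cv2.imwrite('pics/z6.png',np.hstack([cv2.resize(a,(400,267),interpolation=3),cv2.resize(b,(278,267),interpolation=3)]))
print(bot.read_state()['position'],bot.read_state()['force'])
for n in('wrist','side','top'):
  for t in ('jaw_face','v_seat'): print(n,t,place_of(n,t)[:1])
E
```

```text
[0.4094 0.3384 0.0591] [-2.6383 -0.3908  8.5831]
wrist jaw_face [{'xy': [182.9, 186.8], 'p': 0.72}]
wrist v_seat []
side jaw_face [{'xy': [313.8, 227.7], 'p': 0.38}]
side v_seat [{'xy': [309.8, 247.5], 'p': 0.84}]
top jaw_face [{'xy': [326.7, 210.6], 'p': 0.47}]
top v_seat [{'xy': [336.0, 215.4], 'p': 0.89}]
```

View pics/w6.png

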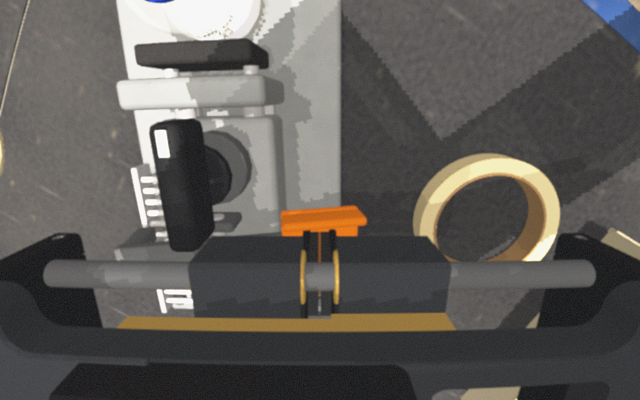

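View pics/z6.png

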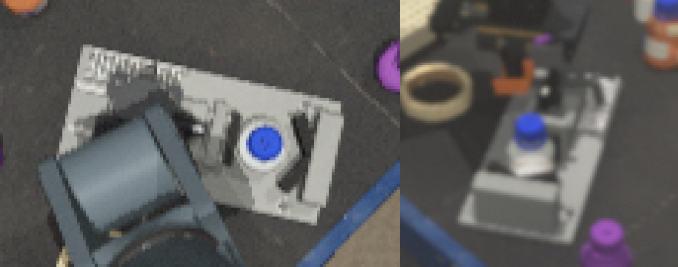

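Emit:
send_rows:
  motion:
    - [[0,-3,0.4],0]
    - [[0,-3,0.4],0]
    - [[0,-3,0.4],0]
    - [[0,-2,0],0]
    - [[0,-2,0],0]

```text
time_s: 9.67
position: [0.4077, 0.3307, 0.059]
tcp_rot: [[-0.969, 0.242, 0.056], [0.244, 0.969, 0.045], [-0.044, 0.057, -0.997]]
force: [-2.6, 2.7, 7.8]
opening: 0.005
```

```bash
python3 - <<'E'
from h import *
np.set_printoptions(precision=4,suppress=True)
s=bot.read_state();R=np.array(s['tcp_rot']);print('tool force',R.T@np.array(s['force']))
c=snap('wrist','w7.png')
s=bot.read_state();print(s['position'],'tool force',R.T@np.array(s['force']))
E
```

```text
tool force [ 2.8197  2.4461 -7.7768]
[0.4076 0.3305 0.059 ] tool force [ 2.3118  2.0579 -7.9084]
```

View pics/w7.png

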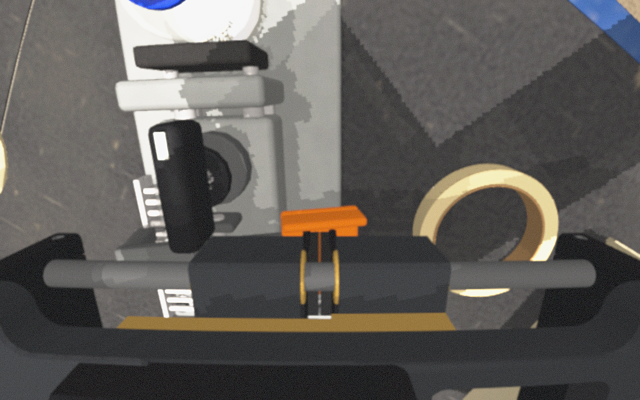

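Emit:
send_rows:
  motion:
    - [[0,-3,0.3],0]
    - [[0,-3,0.3],0]
    - [[0,-3,0.3],0]
    - [[0,-3,0],0]
    - [[0,-3,0],0]

```text
time_s: 10.13
position: [0.4057, 0.3216, 0.0593]
tcp_rot: [[-0.968, 0.244, 0.063], [0.247, 0.967, 0.055], [-0.047, 0.069, -0.997]]
force: [-2.9, 6.4, 7.6]
opening: 0.003
```

```bash
python3 - <<'E'
from h import *
np.set_printoptions(precision=4,suppress=True)
s=bot.read_state();R=np.array(s['tcp_rot']);print('tool force',R.T@np.array(s['force']))
c=snap('wrist','w8.png')
s=bot.read_state();print(s['position'],'tool force',R.T@np.array(s['force']))
cs=snap('side','s8.png');a=snap('top','t8.png')['image'][165:255,245:380];b=cs['image'][165:280,255:375]
cv2.imwrite('pics/z8.png',np.hstack([cv2.resize(a,(400,267),interpolation=3),cv2.resize(b,(278,267),interpolation=3),cv2.resize(c['image'][:230,100:400],(348,267))]))
E
```

```text
tool force [ 4.0303  6.0272 -7.3878]
[0.4057 0.3215 0.0593] tool force [ 4.6079  4.2716 -7.2538]
```

View pics/z8.png

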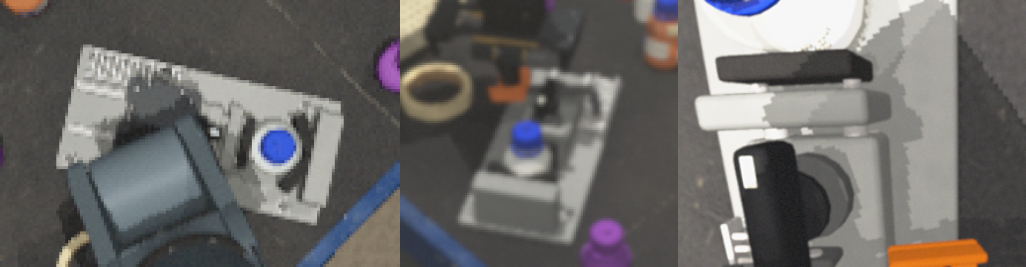

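Emit:
send_rows:
  motion:
    - [[0,-3,0.4],0]
    - [[0,-3,0.3],0]
    - [[0,-3,0.3],0]
    - [[0,-3,0.3],0]
    - [[0,-3,0],0]

```text
time_s: 10.7
position: [0.4064, 0.3169, 0.0599]
tcp_rot: [[-0.966, 0.248, 0.077], [0.254, 0.965, 0.072], [-0.056, 0.089, -0.994]]
force: [-2.9, 6.8, 8.8]
opening: 0.003
```

```bash
python3 - <<'E'
from h import *
np.set_printoptions(precision=4,suppress=True)
s=bot.read_state();R=np.array(s['tcp_rot']);print('tool force',R.T@np.array(s['force']))
c=snap('wrist','w9.png')
s=bot.read_state();print(s['position'],'tool force',R.T@np.array(s['force']))
cs=snap('side','s9.png');ct=snap('top','t9.png');a=ct['image'][165:255,245:380];b=cs['image'][165:280,255:375]
cv2.imwrite('pics/z9.png',np.hstack([cv2.resize(a,(400,267),interpolation=3),cv2.resize(c['image'][:230,100:400],(348,267))]))
print(place_of('top','v_seat')[:1],place_of('top','bottle')[:3],place_of('side','v_seat')[:1],place_of('side','bottle')[:3])
def blue(im,x0,x1,y0,y1):
    h=cv2.cvtColor(im,cv2.COLOR_BGR2HSV);m=cv2.inRange(h,(108,150,90),(125,255,255));mm=np.zeros_like(m);mm[y0:y1,x0:x1]=m[y0:y1,x0:x1];M=cv2.moments(mm,True);return M['m10']/M['m00'],M['m01']/M['m00'],M['m00']
for f in ('t0','t6','t8','t9'):
    n={'t0':'top0'}.get(f,f); q=blue(cv2.imread(f'pics/{n}.png'),320,350,200,225);print(f,q,atz(ct,q[:2],.114))
E
```

```text
tool force [ 4.0014  6.5886 -8.4392]
[0.4065 0.3167 0.06  ] tool force [ 3.7442  6.0019 -8.3378]
[{'xy': [334.8, 214.2], 'p': 0.69}] [{'xy': [210.8, 224.3], 'p': 0.88}, {'xy': [339.2, 214.2], 'p': 0.71}, {'xy': [378.4, 190.9], 'p': 0.55}] [{'xy': [308.7, 245.9], 'p': 0.56}] [{'xy': [342.5, 292.8], 'p': 0.77}, {'xy': [309.7, 247.0], 'p': 0.56}]
t0 (333.9387755102041, 212.81632653061226, 98.0) [0.433  0.1933 0.114 ]
t6 (333.9387755102041, 212.81632653061226, 98.0) [0.433  0.1933 0.114 ]
t8 (338.25773195876286, 213.88659793814432, 97.0) [0.4296 0.1801 0.114 ]
t9 (338.3125, 213.88541666666666, 96.0) [0.4296 0.1799 0.114 ]
```

View pics/z9.png

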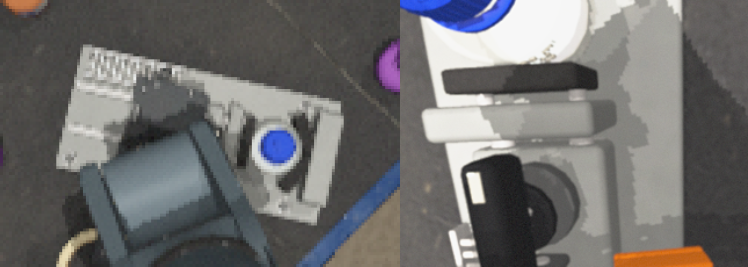

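Emit:
send_rows:
  motion:
    - [[0,0,-4],0]
    - [[0,0,-4],0]
    - [[0,0,-4],0]
    - [[0,0.5,-4],0]
    - [[0,0.5,-4],0]

```text
time_s: 11.47
position: [0.4062, 0.3183, 0.0795]
tcp_rot: [[-0.966, 0.248, 0.078], [0.254, 0.965, 0.073], [-0.057, 0.091, -0.994]]
force: [0.7, 0.6, 0.2]
opening: 0.009
```

Emit:
send_rows:
  motion:
    - [[0,1,-6],0]
    - [[0,1,-8],0]
    - [[0,2,-12],0]
    - [[0,2,-12],0]
    - [[0,2,-12],0]

```text
time_s: 11.88
position: [0.4024, 0.3208, 0.1309]
tcp_rot: [[-0.966, 0.25, 0.072], [0.255, 0.965, 0.07], [-0.052, 0.086, -0.995]]
force: [-0.4, 0.1, 0.8]
opening: 0.002
```

```bash
python3 - <<'E'
from h import *
np.set_printoptions(precision=4,suppress=True)
s=bot.read_state();R=np.array(s['tcp_rot']);print(s['position'],R,s['force'],s['joint_positions'])
c=snap('wrist','w10.png')
cs=snap('side','s10.png');ct=snap('top','t10.png')
for t in ['v_seat','lever_plate','knob_grip','jaw_face']:
    rs=[]
    for n,cc in (('wrist',c),('side',cs),('top',ct)):
        r=place_of(n,t); print(t,n,[(np.round(q['xy'],1).tolist(),round(q['p'],2)) for q in r[:2]])
        if r: rs.append(ray(cc,r[0]['xy']))
    if len(rs)>1: print('   ',*tri(rs))
E
```

```text
[0.4024 0.3208 0.1309] [[-0.9656  0.2498  0.0718]
 [ 0.2547  0.9645  0.0697]
 [-0.0518  0.0855 -0.995 ]] [-0.3582  0.1345  0.7989] [  24.9564   28.036   107.1817    2.968    39.3956 -142.603 ]
v_seat wrist [([231.1, 160.7], 0.48)]
v_seat side [([309.3, 248.1], 0.68), ([309.2, 249.9], 0.31)]
v_seat top [([337.3, 214.8], 0.79)]
    [0.4445 0.2144 0.0153] [0.06997791488364664, 0.035408280864211744, 0.039787631817739845]
lever_plate wrist [([319.2, 211.1], 0.93), ([245.2, 28.1], 0.17)]
lever_plate side [([304.6, 199.9], 0.93)]
lever_plate top [([281.9, 256.3], 0.66), ([329.2, 214.6], 0.65)]
    [0.3729 0.3424 0.0547] [0.038347186183208405, 0.037911960524334556, 0.07515252158008465]
knob_grip wrist [([237.4, 63.1], 0.7), ([231.1, 157.5], 0.65)]
knob_grip side [([317.2, 209.4], 0.49)]
knob_grip top [([317.4, 212.2], 0.68)]
    [0.4373 0.2298 0.1034] [0.021393430492301, 0.015385616427290819, 0.014218629023167948]
jaw_face wrist [([237.9, 65.9], 0.66)]
jaw_face side [([313.4, 230.2], 0.55), ([301.9, 199.8], 0.5)]
jaw_face top [([332.7, 214.4], 0.38)]
    [0.4368 0.2016 0.053 ] [0.0069501158722413215, 0.005044120205490401, 0.009497242204310911]
```

View pics/w10.png

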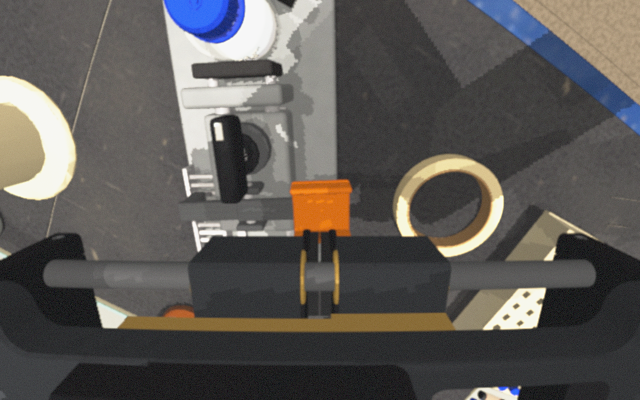

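Emit:
send_rows:
  motion:
    - [[0,0,-30],0]
    - [[0,0,-30],0]
    - [[0,0,-30],0]
    - [[0,0,-30],0]
    - [[0,0,-30],0]

```text
time_s: 13.05
position: [0.3874, 0.308, 0.2765]
tcp_rot: [[-0.966, 0.252, 0.053], [0.255, 0.965, 0.061], [-0.035, 0.072, -0.997]]
force: [-0.2, 0.7, -0.2]
opening: 0.009
```

```bash
python3 - <<'E'
from h import *
np.set_printoptions(precision=4,suppress=True)
s=bot.read_state();R=np.array(s['tcp_rot']);print(s['position'],R[:,2])
c=snap('wrist','w11.png')
cs=snap('side','s11.png');ct=snap('top','t11.png')
s=bot.read_state();R=np.array(s['tcp_rot']);print(s['position'],R[:,2])
E
```

```text
[0.3874 0.308  0.2765] [ 0.0525  0.0608 -0.9968]
[0.3895 0.309  0.2779] [ 0.0595  0.0639 -0.9962]
```

View pics/w11.png

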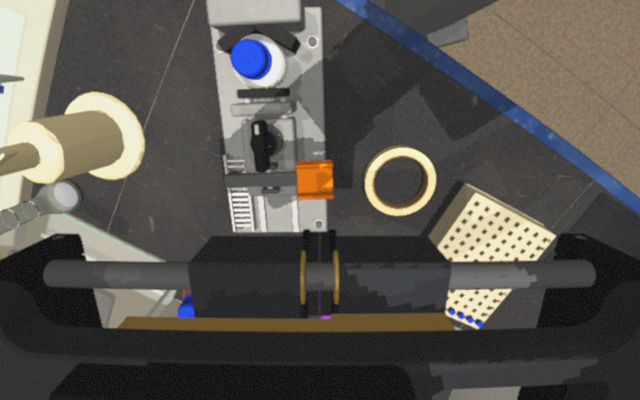

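Emit:
send_rows:
  motion:
    - [[0,0,-38],0]
    - [[0,0,-38],0]
    - [[0,0,-38],0]
    - [[0,0,-38],0]
    - [[0,0,-38],0]

```text
time_s: 13.62
position: [0.3717, 0.2937, 0.4574]
tcp_rot: [[-0.967, 0.254, 0.024], [0.254, 0.966, 0.048], [-0.011, 0.053, -0.999]]
force: [0.9, 0.3, 0.0]
opening: 0.008
```

Emit:
send_rows:
  motion:
    - [[0,0,-38],0]
    - [[0,0,-38],0]
    - [[0,0,-38],0]
    - [[0,0,-38],0]
    - [[0,0,0],0]

```text
time_s: 14.03
position: [0.3681, 0.2861, 0.6153]
tcp_rot: [[-0.967, 0.253, 0.022], [0.254, 0.966, 0.047], [-0.009, 0.051, -0.999]]
force: [0.1, 0.1, 1.0]
opening: 0.009
```

```bash
python3 - <<'E'
from h import *
np.set_printoptions(precision=4,suppress=True)
c=snap('wrist','w12.png')
s=bot.read_state();R=np.array(s['tcp_rot']);p=np.array(s['position']);print(p,R[:,2])
cv2.imwrite('pics/z12.png',cv2.resize(c['image'][60:210,220:370],(600,600),interpolation=2))
np.save('c12.npy',c,allow_pickle=True)
E
```

```text
[0.3677 0.286  0.6116] [ 0.0159  0.045  -0.9989]
```

View pics/z12.png

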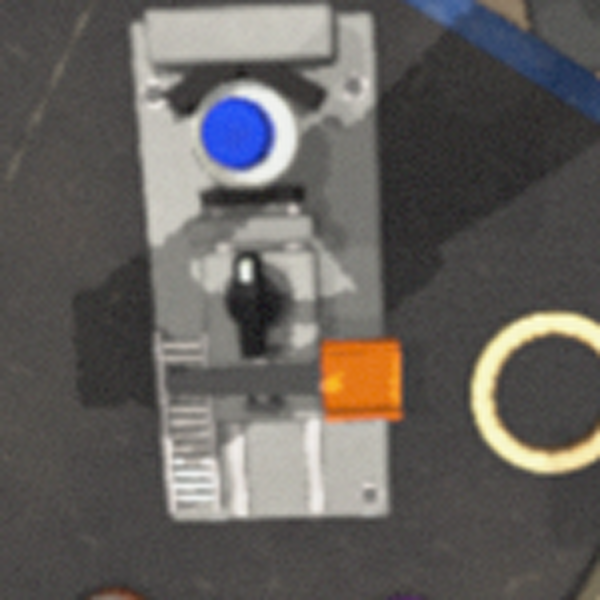

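```bash
python3 - <<'E'
from h import *
np.set_printoptions(precision=4,suppress=True)
c=np.load('c12.npy',allow_pickle=True).item()
s=bot.read_state();R=np.array(s['tcp_rot']);p=np.array(s['position']);print(p)
Z=lambda u,v:(220+u/4,60+v/4)
k=atz(c,Z(253,305),.103);print('knob',k,'plate',atz(c,Z(361,380),.08))
a=atz(c,Z(140,200),.012);b=atz(c,Z(172,510),.012);d=b-a;print('vise y',d/np.linalg.norm(d)); a=atz(c,Z(375,60),.012);b=atz(c,Z(386,505),.012);d=b-a;print(d/np.linalg.norm(d))
print('cap',atz(c,Z(237,133),.114))
k[2]=.103;print(R.T@(k-p))
E
```

```text
[0.3677 0.286  0.6116]
knob [0.4474 0.2664 0.103 ] plate [0.4038 0.3242 0.08  ]
vise y [0.2098 0.9778 0.    ]
[0.2327 0.9726 0.    ]
cap [0.4288 0.1801 0.114 ]
[-0.0801 -0.0229  0.5084]
```

Emit:
send_rows:
  motion:
    - [[0,0,0],0]
    - [[0,0,0],0]
    - [[0,0,0],0]
    - [[0,0,0],0]
    - [[-7,-2,40],0]
  gripper: 0.45

```text
time_s: 14.5
position: [0.3754, 0.2851, 0.5696]
tcp_rot: [[-0.967, 0.253, 0.014], [0.253, 0.966, 0.045], [-0.003, 0.047, -0.999]]
force: [1.3, 0.8, 1.1]
opening: 0.302
```

```bash
cat > st.py <<'E'
from h import *
np.set_printoptions(precision=4,suppress=True)
for i in range(3): capture('wrist')
s=bot.read_state();R=np.array(s['tcp_rot']);p=np.array(s['position']);print(s['time_s'],p,R[:,2],R.T@(np.array([.4474,.2664,.103])-p)*1000)
E
python3 st.py
```

```text
14.65 [0.3716 0.2829 0.559 ] [-0.0112  0.0339 -0.9994] [-86.3855 -10.1872 454.2971]
```

Emit:
send_rows:
  motion:
    - [[0,0,0],0]
    - [[0,0,0],0]
    - [[0,0,0],0]
    - [[0,0,0],0]
    - [[-7,-2,40],0]

```text
time_s: 15.07
position: [0.3857, 0.285, 0.5379]
tcp_rot: [[-0.967, 0.252, 0.026], [0.253, 0.966, 0.05], [-0.012, 0.055, -0.998]]
force: [1.6, 0.1, 0.9]
opening: 0.553
```

```bash
python3 st.py
```

```text
15.2167 [0.3812 0.2825 0.5266] [-0.0004  0.0389 -0.9992] [-72.4752 -14.5129 422.6582]
```

Emit:
send_rows:
  motion:
    - [[-5,-2,38],0]
    - [[-5,-2,38],0]
    - [[-5,-2,38],0]
    - [[-5,-2,38],0]
    - [[-5,-1,38],0]

```text
time_s: 15.63
position: [0.4221, 0.2835, 0.3574]
tcp_rot: [[-0.967, 0.251, 0.051], [0.254, 0.965, 0.06], [-0.034, 0.071, -0.997]]
force: [0.3, -0.5, 1.3]
opening: 0.551
```

```bash
python3 st.py
```

```text
15.7833 [0.4199 0.2826 0.3555] [ 0.0414  0.0566 -0.9975] [-24.1648 -25.2155 252.1092]
```

Emit:
send_rows:
  motion:
    - [[0,0,0],0]
    - [[0,0,0],0]
    - [[0,0,0],0]
    - [[0,0,0],0]
    - [[0,0,0],0]

```text
time_s: 16.2
position: [0.4273, 0.2864, 0.3704]
tcp_rot: [[-0.966, 0.249, 0.065], [0.253, 0.965, 0.066], [-0.047, 0.08, -0.996]]
force: [1.0, 0.1, 0.7]
opening: 0.547
```

```bash
python3 st.py
```

```text
16.35 [0.4267 0.2861 0.3692] [ 0.063   0.0652 -0.9959] [-13.1796 -34.8993 265.1015]
```

Emit:
send_rows:
  motion:
    - [[-5,-5,40],0]
    - [[0,0,0],0]
    - [[0,0,0],0]
    - [[0,0,0],0]
    - [[0,0,0],0]

```text
time_s: 16.77
position: [0.433, 0.2832, 0.3314]
tcp_rot: [[-0.966, 0.249, 0.066], [0.253, 0.965, 0.067], [-0.047, 0.081, -0.996]]
force: [0.1, -0.9, 0.9]
opening: 0.549
```

```bash
python3 st.py
```

```text
16.9167 [0.433  0.2832 0.3315] [ 0.0662  0.067  -0.9956] [ -7.3586 -31.2601 227.2635]
```

Emit:
send_rows:
  motion:
    - [[0,0,-40],0]
    - [[0,0,-40],0]
    - [[0,0,-40],0]
    - [[0,0,-40],0]
    - [[0,0,-40],0]

```text
time_s: 17.33
position: [0.4154, 0.2686, 0.5301]
tcp_rot: [[-0.967, 0.249, 0.046], [0.252, 0.966, 0.06], [-0.029, 0.07, -0.997]]
force: [0.8, -0.3, -0.1]
opening: 0.552
```

```bash
python3 st.py
```

```text
17.4833 [0.4172 0.2692 0.5326] [ 0.0553  0.0632 -0.9965] [-13.7511 -27.4933 429.541 ]
```

Emit:
send_rows:
  motion:
    - [[0,0,0],0]
    - [[0,0,0],0]
    - [[0,0,0],0]
    - [[0,0,0],0]
    - [[0,0,0],0]

```text
time_s: 17.9
position: [0.4154, 0.2689, 0.5287]
tcp_rot: [[-0.967, 0.249, 0.048], [0.252, 0.966, 0.061], [-0.031, 0.071, -0.997]]
force: [-1.0, -0.9, 0.5]
opening: 0.553
```

```bash
python3 st.py
```

```text
18.05 [0.4157 0.2689 0.529 ] [ 0.0488  0.0612 -0.9969] [-17.7327 -24.9827 426.1272]
```

Emit:
send_rows:
  motion:
    - [[-2,-7,40],0]
    - [[0,0,0],0]
    - [[0,0,0],0]
    - [[-2,-7,40],0]
    - [[0,0,0],0]

```text
time_s: 18.47
position: [0.4053, 0.2551, 0.4337]
tcp_rot: [[-0.968, 0.251, 0.013], [0.251, 0.967, 0.05], [0.001, 0.052, -0.999]]
force: [-3.2, -1.9, -4.2]
opening: 0.549
```

Emit:
send_rows:
  motion:
    - [[0,0,0],0]
    - [[-2,-7,40],0]
    - [[0,0,0],0]
    - [[0,0,0],0]
    - [[-2,-7,40],0]

```text
time_s: 18.88
position: [0.4217, 0.2512, 0.3741]
tcp_rot: [[-0.968, 0.248, 0.05], [0.251, 0.966, 0.064], [-0.033, 0.075, -0.997]]
force: [1.1, 0.5, 0.5]
opening: 0.551
```

Emit:
send_rows:
  motion:
    - [[0,0,0],0]
    - [[0,0,0],0]
    - [[0,0,0],0]
    - [[0,0,0],0]
    - [[0,0,0],0]

```text
time_s: 19.3
position: [0.4335, 0.2556, 0.3899]
tcp_rot: [[-0.966, 0.246, 0.075], [0.251, 0.965, 0.072], [-0.054, 0.089, -0.995]]
force: [0.2, -0.4, 0.1]
opening: 0.547
```

Emit:
send_rows:
  motion:
    - [[0,0,40],0]
    - [[0,0,0],0]
    - [[0,0,0],0]
    - [[0,0,40],0]
    - [[0,0,0],0]

```text
time_s: 19.72
position: [0.4495, 0.2653, 0.3235]
tcp_rot: [[-0.965, 0.242, 0.101], [0.251, 0.965, 0.081], [-0.078, 0.103, -0.992]]
force: [-2.1, -0.4, -1.0]
opening: 0.549
```

```bash
python3 st.py
```

```text
19.8667 [0.454  0.2666 0.3305] [ 0.116   0.085  -0.9896] [ 27.113  -27.0594 224.383 ]
```

Emit:
send_rows:
  motion:
    - [[4,0,-15],0]
    - [[4,0,-30],0]
    - [[4,0,-40],0]
    - [[4,0,-40],0]
    - [[4,0,-40],0]

```text
time_s: 20.28
position: [0.4143, 0.2566, 0.5003]
tcp_rot: [[-0.964, 0.242, 0.114], [0.252, 0.964, 0.084], [-0.09, 0.11, -0.99]]
force: [1.1, 0.7, 0.8]
opening: 0.55
```

Emit:
send_rows:
  motion:
    - [[0,0,-40],0]
    - [[0,0,-40],0]
    - [[0,0,-30],0]
    - [[0,0,-20],0]
    - [[0,0,-10],0]

```text
time_s: 20.7
position: [0.3913, 0.243, 0.6639]
tcp_rot: [[-0.959, 0.236, 0.155], [0.252, 0.963, 0.095], [-0.126, 0.13, -0.983]]
force: [0.4, 0.4, 0.3]
opening: 0.551
```

```bash
python3 st.py
```

```text
20.85 [0.3917 0.2432 0.6603] [ 0.1505  0.0942 -0.9841] [ 20.7102 -36.0279 559.046 ]
```

Emit:
send_rows:
  motion:
    - [[0,0,5],0]
    - [[0,0,10],0]
    - [[0,0,15],0]
    - [[0,0,15],0]
    - [[0,0,15],0]

```text
time_s: 21.27
position: [0.3994, 0.2484, 0.5965]
tcp_rot: [[-0.96, 0.237, 0.148], [0.252, 0.963, 0.093], [-0.12, 0.127, -0.985]]
force: [-0.6, -0.2, -1.0]
opening: 0.553
```

Emit:
send_rows:
  motion:
    - [[0,0,15],0]
    - [[0,0,15],0]
    - [[0,0,15],0]
    - [[0,0,15],0]
    - [[0,0,15],0]

```text
time_s: 21.68
position: [0.406, 0.2544, 0.5078]
tcp_rot: [[-0.962, 0.239, 0.128], [0.251, 0.964, 0.087], [-0.102, 0.116, -0.988]]
force: [0.2, -0.1, -0.1]
opening: 0.55
```

Emit:
send_rows:
  motion:
    - [[0,0,15],0]
    - [[0,0,15],0]
    - [[0,0,10],0]
    - [[0,0,5],0]
    - [[0,0,0],0]

```text
time_s: 22.1
position: [0.4047, 0.2563, 0.4466]
tcp_rot: [[-0.965, 0.242, 0.1], [0.25, 0.965, 0.078], [-0.078, 0.1, -0.992]]
force: [-0.6, 0.6, 0.6]
opening: 0.549
```

```bash
python3 st.py
```

```text
22.25 [0.4061 0.2567 0.4495] [ 0.1056  0.0798 -0.9912] [ -8.8346 -16.473  348.5429]
```

Emit:
send_rows:
  motion:
    - [[0,0,-41],0]
    - [[0,0,-41],0]
    - [[0,0,-41],0]
    - [[0,0,-41],0]
    - [[0,0,-41],0]

```text
time_s: 22.67
position: [0.3798, 0.2387, 0.6485]
tcp_rot: [[-0.966, 0.244, 0.081], [0.25, 0.966, 0.072], [-0.06, 0.09, -0.994]]
force: [1.0, -0.4, -0.5]
opening: 0.549
```

```bash
python3 st.py
```

```text
22.8167 [0.381  0.2391 0.6504] [ 0.0895  0.0748 -0.9932] [-19.9686  -9.3181 551.6523]
```

Emit:
send_rows:
  motion:
    - [[0,0,5],0]
    - [[0,0,10],0]
    - [[0,0,15],0]
    - [[0,0,15],0]
    - [[0,0,15],0]

```text
time_s: 23.23
position: [0.3861, 0.2436, 0.5865]
tcp_rot: [[-0.966, 0.243, 0.091], [0.25, 0.965, 0.075], [-0.07, 0.095, -0.993]]
force: [0.7, 0.5, 0.2]
opening: 0.548
```

Emit:
send_rows:
  motion:
    - [[0,0,15],0]
    - [[0,0,15],0]
    - [[0,0,15],0]
    - [[0,0,15],0]
    - [[0,0,15],0]

```text
time_s: 23.65
position: [0.3882, 0.2482, 0.4975]
tcp_rot: [[-0.967, 0.245, 0.074], [0.25, 0.966, 0.07], [-0.054, 0.086, -0.995]]
force: [-0.5, -0.1, -0.5]
opening: 0.554
```

Emit:
send_rows:
  motion:
    - [[0,0,15],0]
    - [[0,0,15],0]
    - [[0,0,15],0]
    - [[0,0,15],0]
    - [[0,0,15],0]

```text
time_s: 24.07
position: [0.3867, 0.2517, 0.4082]
tcp_rot: [[-0.968, 0.246, 0.056], [0.249, 0.966, 0.064], [-0.038, 0.076, -0.996]]
force: [0.6, 0.6, -0.9]
opening: 0.55
```

Emit:
send_rows:
  motion:
    - [[0,0,15],0]
    - [[0,0,15],0]
    - [[0,0,15],0]
    - [[0,0,15],0]
    - [[0,0,15],0]

```text
time_s: 24.48
position: [0.3821, 0.2542, 0.32]
tcp_rot: [[-0.968, 0.246, 0.039], [0.248, 0.967, 0.058], [-0.023, 0.066, -0.998]]
force: [-0.4, -0.9, 0.6]
opening: 0.551
```

```bash
python3 st.py
```

```text
24.6333 [0.3818 0.254  0.3204] [ 0.0365  0.0577 -0.9977] [-55.8888  14.0309 219.9648]
```

Emit:
send_rows:
  motion:
    - [[-4,1,8],0]
    - [[-5,1,15],0]
    - [[-5,1,15],0]
    - [[-5,1,15],0]
    - [[-5,1,15],0]

```text
time_s: 25.05
position: [0.4143, 0.2585, 0.2565]
tcp_rot: [[-0.968, 0.244, 0.052], [0.247, 0.967, 0.063], [-0.035, 0.074, -0.997]]
force: [-0.1, -0.1, 0.2]
opening: 0.549
```

Emit:
send_rows:
  motion:
    - [[-5,1,12],0]
    - [[-5,1,12],0]
    - [[-5,1,12],0]
    - [[-5,1,10],0]
    - [[-5,0,5],0]

```text
time_s: 25.47
position: [0.4467, 0.2599, 0.2045]
tcp_rot: [[-0.968, 0.244, 0.058], [0.248, 0.967, 0.064], [-0.04, 0.076, -0.996]]
force: [0.0, -0.5, 1.1]
opening: 0.549
```

```bash
python3 - <<'E'
from h import *
import st
c=snap('wrist','w13.png');ct=snap('top','t13.png');cs=snap('side','s13.png')
np.save('c13.npy',c,allow_pickle=True)
print(place_of('wrist','knob_grip')[:2])
E
```

```text
25.6167 [0.4468 0.2598 0.2054] [ 0.0581  0.064  -0.9963] [  5.1687  -1.2612 102.4655]
[{'xy': [321.2, 194.8], 'p': 0.6}]
```

View pics/w13.png

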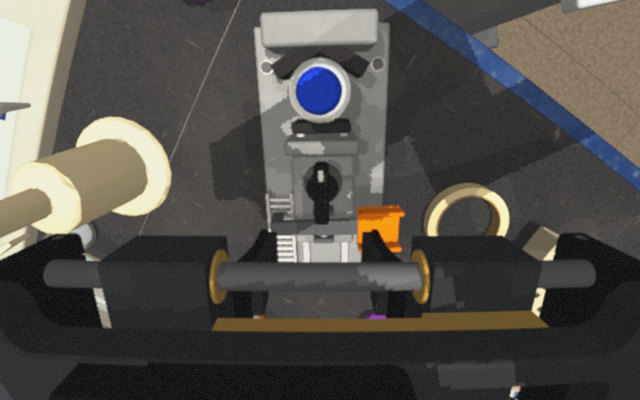

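```bash
python3 - <<'E'
from h import *
np.set_printoptions(precision=4,suppress=True)
c=np.load('c13.npy',allow_pickle=True).item()
cv2.imwrite('pics/z13.png',cv2.resize(c['image'][110:260,245:425],(720,600),interpolation=2))
s=bot.read_state();R=np.array(s['tcp_rot']);p=np.array(s['position'])
for uv,z in [((321,194),.103),((321,166),.103),((321,222),.103)]:
  k=atz(c,uv,z);print(k)
k=atz(c,(321,194),.103);k[2]=.082;print('delta',R.T@(k-p)*1000)
ends=[atz(c,(357,208),.086),atz(c,(403,206),.086)];print(ends)
E
```

```text
[0.4504 0.2628 0.103 ]
[0.4441 0.2382 0.103 ]
[0.457 0.289 0.103]
delta [  1.8633  -5.9027 124.1254]
[array([0.4224, 0.29  , 0.086 ]), array([0.3796, 0.2982, 0.086 ])]
```

View pics/z13.png

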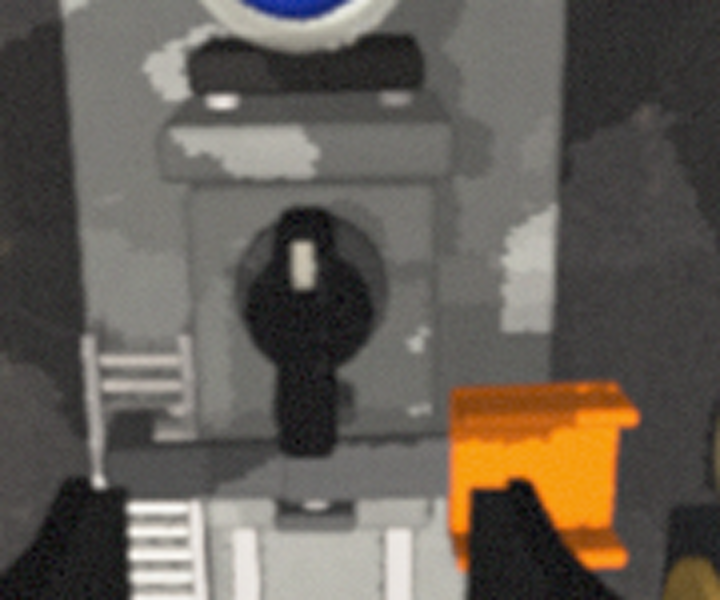

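Emit:
send_rows:
  motion:
    - [[1,-1,10],0]
    - [[1,-1,15],0]
    - [[1,-1,15],0]
    - [[0,-1,15],0]
    - [[0,0,10],0]
  gripper: 0.52

```text
time_s: 26.23
position: [0.4496, 0.2629, 0.1455]
tcp_rot: [[-0.968, 0.241, 0.074], [0.246, 0.967, 0.069], [-0.055, 0.085, -0.995]]
force: [-0.3, 0.9, -0.9]
opening: 0.484
```

```bash
python3 - <<'E'
from h import *
np.set_printoptions(precision=4,suppress=True)
c=snap('wrist','w14.png')
s=bot.read_state();R=np.array(s['tcp_rot']);p=np.array(s['position']);print(p,R,s['opening'],R.T@(np.array([.449,.2645,.082])-p)*1000)
np.save('c14.npy',c,allow_pickle=True)
E
```

```text
[0.4488 0.2627 0.1441] [[-0.9678  0.2416  0.0711]
 [ 0.2463  0.9668  0.0681]
 [-0.0522  0.0834 -0.9951]] 0.4776660126167219 [ 3.4464 -3.4066 61.9364]
```

View pics/w14.png

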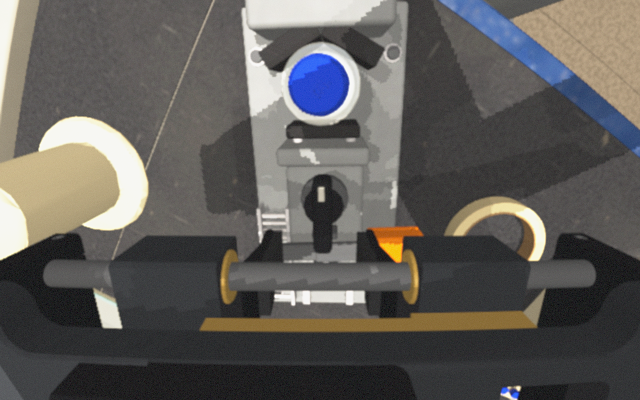

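```bash
python3 - <<'E'
from h import *
np.set_printoptions(precision=4,suppress=True)
c=np.load('c14.npy',allow_pickle=True).item()
s=bot.read_state();R=np.array(s['tcp_rot']);p=np.array(s['position'])
for uv in [(322,177),(322,250),(322,213)]:
  k=atz(c,uv,.103);print(k)
k[2]=.082;print('delta',R.T@(k-p)*1000)
e=atz(c,(373,230),.086),atz(c,(420,230),.086);print(e)
E
```

```text
[0.4433 0.235  0.103 ]
[0.4567 0.2886 0.103 ]
[0.4496 0.2602 0.103 ]
delta [ 1.8522 -7.4033 61.685 ]
(array([0.4174, 0.2895, 0.086 ]), array([0.3827, 0.2974, 0.086 ]))
```

Emit:
send_rows:
  motion:
    - [[1,-2,10],0]
    - [[1,-2,14],0]
    - [[0,-1,14],0]
    - [[0,-1,12],0]
    - [[0,0,8],0]

```text
time_s: 26.7
position: [0.4523, 0.2629, 0.0888]
tcp_rot: [[-0.968, 0.239, 0.08], [0.245, 0.967, 0.071], [-0.061, 0.089, -0.994]]
force: [0.3, -0.2, -0.1]
opening: 0.483
```

```bash
python3 - <<'E'
from h import *
np.set_printoptions(precision=4,suppress=True)
c=snap('wrist','w15.png')
s=bot.read_state();R=np.array(s['tcp_rot']);p=np.array(s['position']);print(p,R[:,2],s['force'],R.T@(np.array([.4495,.262,.079])-p)*1000)
E
```

```text
[0.4519 0.2629 0.0878] [ 0.0788  0.0707 -0.9944] [-0.5953 -0.167  -0.4271] [ 2.6611 -2.1814  8.4489]
```

View pics/w15.png

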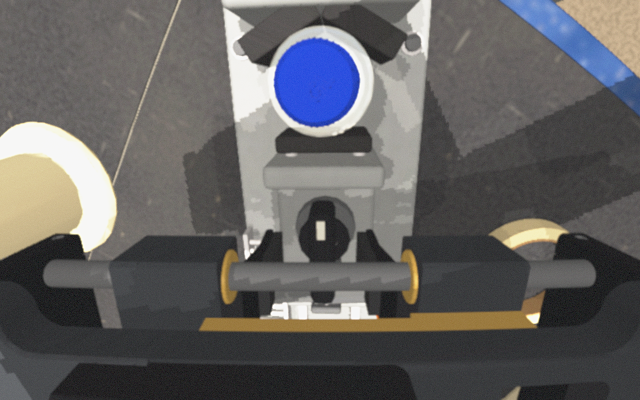

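Emit:
send_rows:
  motion:
    - [[1,-1,3],0]
    - [[1,-1,3],0]
    - [[0,0,3],0]
    - [[0,0,2],0]
    - [[0,0,0],0]

```text
time_s: 27.17
position: [0.4516, 0.2629, 0.0779]
tcp_rot: [[-0.968, 0.239, 0.083], [0.245, 0.967, 0.072], [-0.063, 0.09, -0.994]]
force: [0.2, 0.7, 0.4]
opening: 0.477
```

Emit:
send_rows:
  motion:
    - [[0,0,0],0]
    - [[0,0,0],0]
    - [[0,0,0],0]
    - [[0,0,0],0]
    - [[0,0,0],0]
  gripper: 1

```text
time_s: 27.58
position: [0.4497, 0.2637, 0.0788]
tcp_rot: [[-0.968, 0.24, 0.08], [0.245, 0.967, 0.073], [-0.06, 0.09, -0.994]]
force: [11.9, -5.5, -2.0]
opening: 0.192
```

```bash
cat > st2.py <<'E'
from h import *
np.set_printoptions(precision=4,suppress=True)
s=bot.read_state();R=np.array(s['tcp_rot']);print(s['time_s'],s['position'],R[:,2],'yaw',np.degrees(np.arctan2(R[1,0],R[0,0])),'F',s['force'],'M',s['moment'],'op',s['opening'],'q',s['joint_positions'])
E
python3 st2.py
```

```text
27.5833 [0.4497 0.2637 0.0788] [ 0.08    0.0732 -0.9941] yaw 165.77103316704253 F [11.8584 -5.4614 -2.0371] M [-0.8867 -1.2303 -0.2598] op 0.19161711693150427 q [  16.4569   33.8719  108.5337    5.1324   32.0995 -153.6876]
```

Emit:
send_rows:
  motion:
    - [[0,0,0],0.08]
    - [[0,0,0],0.08]
    - [[0,0,0],0.08]
    - [[0,0,0],0.08]
    - [[0,0,0],0.08]

```text
time_s: 28.0
position: [0.4499, 0.2645, 0.079]
tcp_rot: [[-0.788, 0.611, 0.079], [0.616, 0.784, 0.074], [-0.016, 0.107, -0.994]]
force: [-1.2, 2.4, 1.1]
opening: 0.158
```

```bash
python3 st2.py; python3 - <<'E'
from h import *
snap('wrist','w16.png')
E
```

```text
28.0 [0.4499 0.2645 0.079 ] [ 0.0786  0.0742 -0.9941] yaw 141.98468887674434 F [-1.1529  2.4079  1.0771] M [0.3374 0.4787 0.1903] op 0.1579615146416586 q [  16.4925   33.8744  108.4183    5.2482   32.2766 -129.8476]
```

View pics/w16.png

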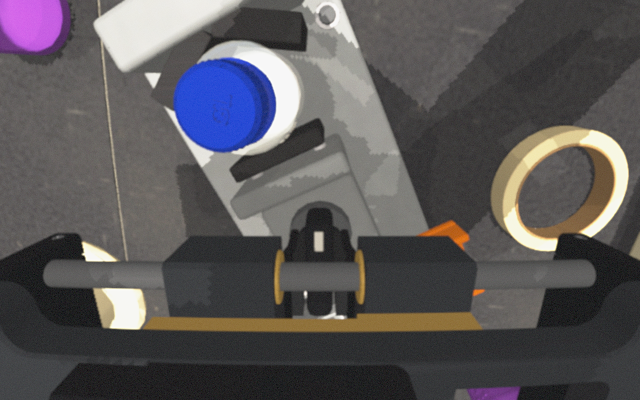

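Emit:
send_rows:
  motion:
    - [[0,0,0],0.08]
    - [[0,0,0],0.08]
    - [[0,0,0],0.08]
    - [[0,0,0],0.08]
    - [[0,0,0],0.08]

```text
time_s: 28.47
position: [0.4495, 0.2669, 0.0791]
tcp_rot: [[-0.481, 0.873, 0.079], [0.876, 0.476, 0.076], [0.029, 0.106, -0.994]]
force: [-1.1, 4.9, -0.9]
opening: 0.159
```

```bash
python3 st2.py; python3 - <<'E'
from h import *
snap('wrist','w17.png')
E
```

```text
28.4667 [0.4495 0.2669 0.0791] [ 0.079   0.0762 -0.994 ] yaw 118.77443684828022 F [-1.1294  4.9345 -0.9447] M [0.1275 0.0711 0.2221] op 0.15949401699833937 q [  16.7129   33.8965  108.3634    5.3999   32.2475 -106.4034]
```

View pics/w17.png

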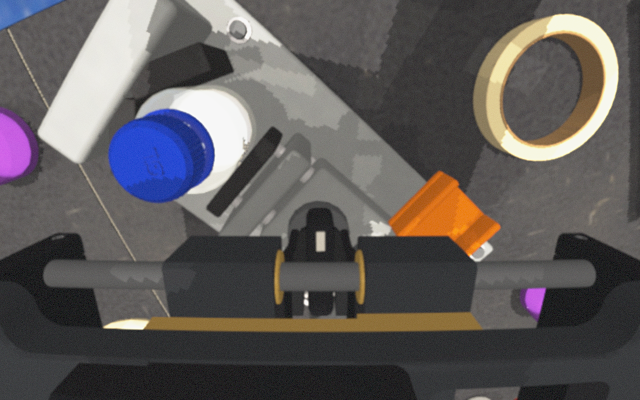

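Emit:
send_rows:
  motion:
    - [[0,0,0],0.08]
    - [[0,0,0],0.08]
    - [[0,0,0],0.08]
    - [[0,0,0],0.08]
    - [[0,0,0],0.08]

```text
time_s: 28.93
position: [0.4495, 0.2696, 0.0793]
tcp_rot: [[-0.101, 0.992, 0.082], [0.993, 0.095, 0.077], [0.068, 0.089, -0.994]]
force: [-0.8, 4.5, -1.3]
opening: 0.171
```

```bash
python3 st2.py; python3 - <<'E'
from h import *
snap('wrist','w18.png')
E
```

```text
28.9333 [0.4495 0.2696 0.0793] [ 0.0817  0.0768 -0.9937] yaw 95.81562765208874 F [-0.8371  4.505  -1.2742] M [-0.2333  0.1276  0.1581] op 0.17070035419721408 q [ 17.0309  33.9059 108.2819   5.3425  32.1453 -82.9935]
```

View pics/w18.png

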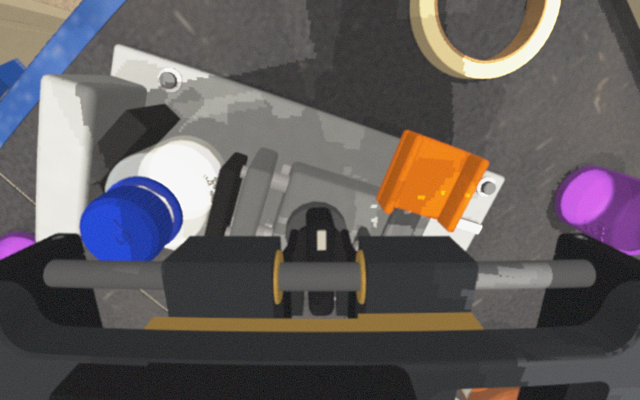

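Emit:
send_rows:
  motion:
    - [[0,0,0],0.08]
    - [[0,0,0],0.08]
    - [[0,0,0],0.08]
    - [[0,0,0],0.08]
    - [[0,0,0],0.08]

```text
time_s: 29.4
position: [0.4498, 0.2715, 0.0795]
tcp_rot: [[0.289, 0.954, 0.084], [0.952, -0.295, 0.077], [0.098, 0.058, -0.994]]
force: [1.1, 3.3, -0.6]
opening: 0.173
```

```bash
python3 st2.py; python3 - <<'E'
from h import *
snap('wrist','w19.png');snap('side','s19.png')
E
```

```text
29.4 [0.4498 0.2715 0.0795] [ 0.0838  0.0769 -0.9935] yaw 73.11521606973432 F [ 1.1495  3.2918 -0.5804] M [-0.4114  0.0987  0.1743] op 0.17339609120483895 q [ 17.2573  33.9173 108.1906   5.2456  32.0878 -59.9986]
```

View pics/w19.png

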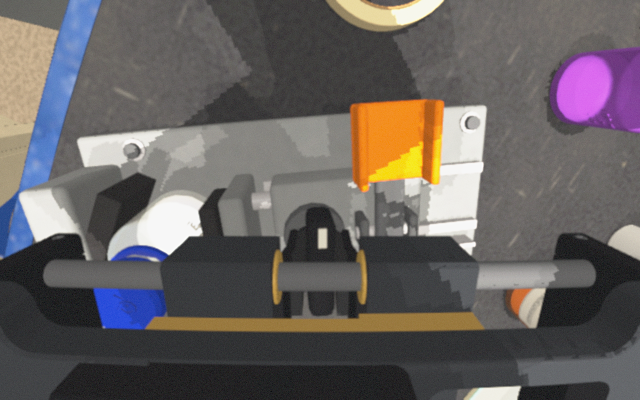

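Emit:
send_rows:
  motion:
    - [[0,0,0],0.08]
    - [[0,0,0],0.08]
    - [[0,0,0],0.08]
    - [[0,0,0],0.08]
    - [[0,0,0],0.08]

```text
time_s: 29.92
position: [0.4504, 0.2729, 0.0796]
tcp_rot: [[0.627, 0.774, 0.085], [0.77, -0.633, 0.077], [0.114, 0.017, -0.993]]
force: [1.3, 4.4, -1.3]
opening: 0.173
```

```bash
python3 st2.py; python3 - <<'E'
from h import *
np.set_printoptions(precision=4,suppress=True)
c=snap('wrist','w20.png');cs=snap('side','s20.png');ct=snap('top','t20.png')
r=place_of('wrist','lever_plate')[:1];print(r)
r2=place_of('side','lever_plate')[:1];print(r2)
if r and r2: print(tri([ray(c,r[0]['xy']),ray(cs,r2[0]['xy'])]))
cv2.imwrite('pics/z20.png',np.hstack([cv2.resize(c['image'],(427,267)),cv2.resize(cs['image'][165:280,255:375],(278,267),interpolation=3)]))
E
```

```text
29.9167 [0.4504 0.2729 0.0796] [ 0.0853  0.0774 -0.9933] yaw 50.85298463722164 F [ 1.3424  4.3542 -1.2527] M [-0.349   0.1816  0.1576] op 0.17296823160353764 q [ 17.3904  33.9487 108.0745   5.2271  32.074  -37.693 ]
[{'xy': [344.5, 124.7], 'p': 0.96}]
[{'xy': [315.3, 236.7], 'p': 0.16}]
(array([ 0.4392,  0.3498, -0.1139]), [0.0007991516315279258, 0.000799151631527825])
```

View pics/z20.png

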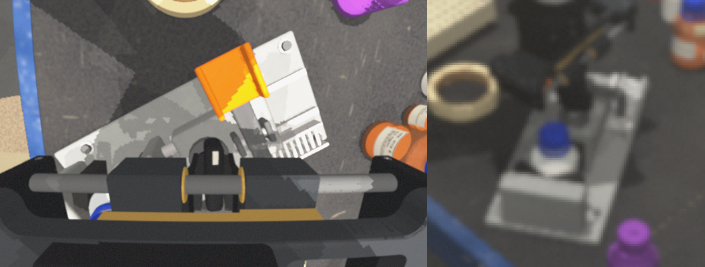

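```bash
python3 - <<'E'
from h import *
np.set_printoptions(precision=4,suppress=True)
c=capture('wrist')
print('plate',atz(c,(344.5,124.7),.07))
im=c['image'];cv2.imwrite('pics/z21.png',cv2.resize(im[30:250,100:500],(800,440),interpolation=2))
for u in [(0,0)]: pass
E
```

```text
plate [0.408  0.3274 0.07  ]
```

View pics/z21.png

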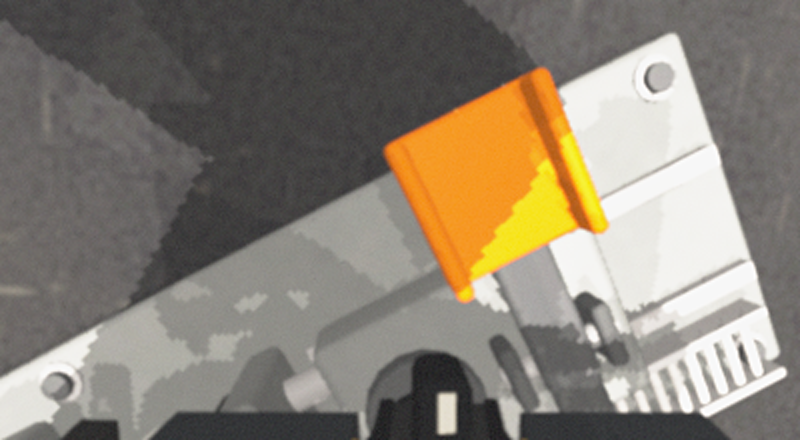

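Emit:
send_rows:
  motion:
    - [[0,0,0],0.08]
    - [[0,0,0],0.08]
    - [[0,0,0],0.08]
    - [[0,0,0],0.08]
    - [[0,0,0],0.08]

```text
time_s: 30.63
position: [0.4515, 0.2739, 0.0797]
tcp_rot: [[0.877, 0.473, 0.087], [0.467, -0.881, 0.079], [0.114, -0.029, -0.993]]
force: [0.9, 4.2, -1.6]
opening: 0.175
```

```bash
python3 st2.py; python3 - <<'E'
from h import *
np.set_printoptions(precision=4,suppress=True)
c=snap('wrist','w22.png')
r=place_of('wrist','lever_plate')[:1]
print(atz(c,r[0]['xy'],.07))
E
```

```text
30.6333 [0.4515 0.2739 0.0797] [ 0.0872  0.0789 -0.9931] yaw 28.02483465145157 F [ 0.9242  4.1784 -1.6429] M [-0.095   0.3222  0.1893] op 0.17508306156115042 q [ 17.4424  33.977  107.971    5.3227  32.0245 -15.0419]
[0.408  0.3295 0.07  ]
```

View pics/w22.png

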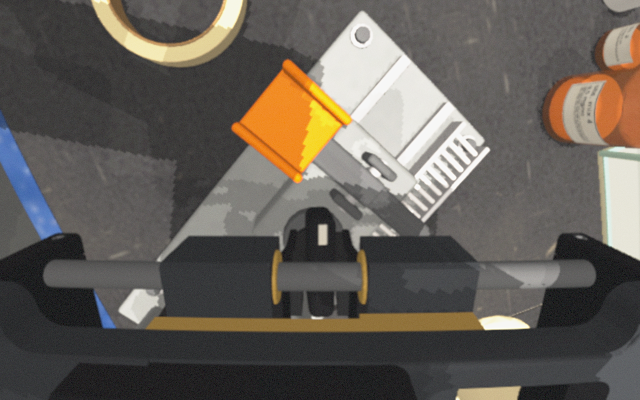

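Emit:
send_rows:
  motion:
    - [[0,0,0],0.08]
    - [[0,0,0],0.08]
    - [[0,0,0],0.08]
    - [[0,0,0],0.08]
    - [[0,0,0],0.08]

```text
time_s: 31.15
position: [0.4528, 0.2747, 0.0798]
tcp_rot: [[0.991, 0.102, 0.089], [0.095, -0.992, 0.08], [0.096, -0.071, -0.993]]
force: [0.6, 4.5, -2.0]
opening: 0.173
```

```bash
python3 st2.py; python3 - <<'E'
from h import *
np.set_printoptions(precision=4,suppress=True)
c=snap('wrist','w23.png')
r=place_of('wrist','lever_plate')[:1]
print(r,atz(c,r[0]['xy'],.07))
cs=snap('side','s23.png');cv2.imwrite('pics/z23.png',np.hstack([cv2.resize(c['image'],(427,400)),cv2.resize(cs['image'][180:270,270:360],(400,400),interpolation=3)])[:, :800])
E
```

```text
31.15 [0.4528 0.2747 0.0798] [ 0.0886  0.0804 -0.9928] yaw 5.452118417812855 F [ 0.5941  4.4967 -1.9735] M [0.0008 0.4489 0.2472] op 0.17311931158919883 q [ 17.4455  34.0106 107.8393   5.4245  32.0227   7.3494]
[{'xy': [244.8, 144.6], 'p': 0.83}] [0.4076 0.3284 0.07  ]
```

View pics/z23.png

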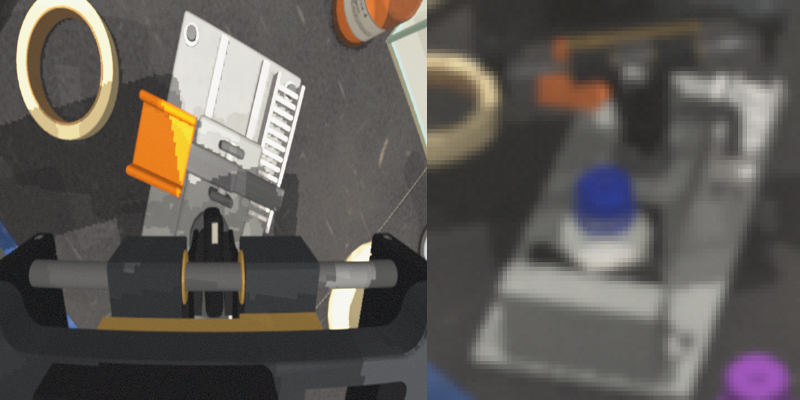

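Emit:
send_rows:
  motion:
    - [[0,0,0],0.08]
    - [[0,0,0],0.08]
    - [[0,0,0],0.08]
    - [[0,0,0],0.08]
    - [[0,0,0],0.08]

```text
time_s: 31.72
position: [0.4542, 0.2753, 0.0799]
tcp_rot: [[0.954, -0.284, 0.091], [-0.292, -0.953, 0.082], [0.063, -0.105, -0.992]]
force: [1.1, 3.6, -1.5]
opening: 0.167
```

```bash
python3 st2.py; python3 - <<'E'
from h import *
np.set_printoptions(precision=4,suppress=True)
c=snap('wrist','w24.png')
r=place_of('wrist','lever_plate')[:1]
print(r,atz(c,r[0]['xy'],.07))
E
```

```text
31.7167 [0.4542 0.2753 0.0799] [ 0.091   0.0821 -0.9925] yaw -17.006982165544745 F [ 1.0622  3.613  -1.515 ] M [0.331  0.3987 0.2906] op 0.16661501262784625 q [ 17.4341  34.0405 107.7492   5.5434  31.9249  29.7045]Traceback (most recent call last):
  File "<stdin>", line 5, in <module>
IndexError: list index out of range
```

Emit:
send_rows:
  motion:
    - [[0,0,0],0.07]
    - [[0,0,0],0.07]
    - [[0,0,0],0.06]
    - [[0,0,0],0]
    - [[0,0,0],0]

```text
time_s: 32.23
position: [0.455, 0.2758, 0.08]
tcp_rot: [[0.887, -0.453, 0.092], [-0.46, -0.884, 0.083], [0.044, -0.116, -0.992]]
force: [-0.4, 3.4, -0.7]
opening: 0.163
```

```bash
python3 st2.py
```

```text
32.2333 [0.455  0.2758 0.08  ] [ 0.0925  0.0834 -0.9922] yaw -27.40965944758765 F [-0.4289  3.4485 -0.7163] M [0.4124 0.4593 0.1422] op 0.16301428649704705 q [ 17.4273  34.0555 107.7078   5.6389  31.8518  40.0643]
```

Emit:
send_rows:
  motion:
    - [[0,0,0],0]
    - [[0,0,0],0]
    - [[0,0,0],0]
    - [[0,0,0],0]
    - [[0,0,0],0]
  gripper: 0.55

```text
time_s: 32.65
position: [0.4542, 0.2735, 0.0803]
tcp_rot: [[0.891, -0.445, 0.092], [-0.452, -0.888, 0.081], [0.045, -0.114, -0.992]]
force: [-0.5, -0.7, 0.1]
opening: 0.42
```

```bash
python3 st2.py; python3 - <<'E'
from h import *
np.set_printoptions(precision=4,suppress=True)
c=snap('wrist','w25.png')
E
```

```text
32.65 [0.4542 0.2735 0.0803] [ 0.0918  0.0809 -0.9925] yaw -26.932058873072886 F [-0.4871 -0.7099  0.0913] M [-0.1268  0.1855 -0.0357] op 0.42038072427363565 q [ 17.2778  33.9619 107.8664   5.4357  31.8679  39.6017]
```

View pics/w25.png

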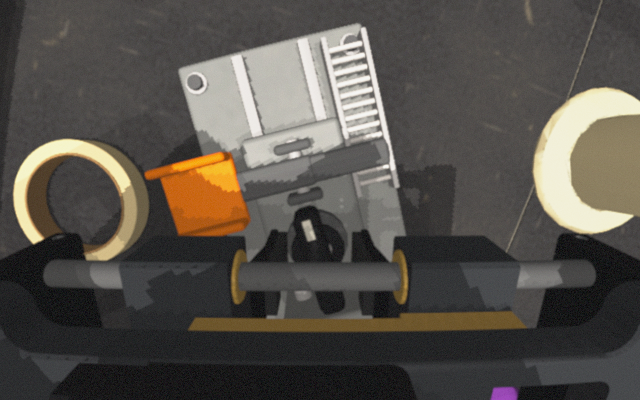

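Emit:
send_rows:
  motion:
    - [[0,0,-6],0]
    - [[0,0,-8],0]
    - [[0,0,-12],0]
    - [[0,0,-15],0]
    - [[0,0,-20],0]

```text
time_s: 33.12
position: [0.4459, 0.2671, 0.1411]
tcp_rot: [[0.891, -0.446, 0.083], [-0.452, -0.889, 0.078], [0.039, -0.107, -0.993]]
force: [0.1, -0.8, -0.6]
opening: 0.45
```

Emit:
send_rows:
  motion:
    - [[0,-6,-25],0]
    - [[0,-10,-25],0]
    - [[0,-10,-25],0]
    - [[0,-10,-20],0]
    - [[0,-10,-10],0]

```text
time_s: 33.53
position: [0.4551, 0.2984, 0.2602]
tcp_rot: [[0.89, -0.447, 0.084], [-0.453, -0.888, 0.077], [0.04, -0.107, -0.993]]
force: [0.1, 0.7, -0.5]
opening: 0.449
```

```bash
python3 st2.py; python3 - <<'E'
from h import *
np.set_printoptions(precision=4,suppress=True)
c=snap('wrist','w26.png');np.save('c26.npy',c,allow_pickle=True)
cs=snap('side','s26.png');ct=snap('top','t26.png')
cv2.imwrite('pics/z26.png',np.hstack([cv2.resize(ct['image'][165:255,245:380],(400,267),interpolation=3),cv2.resize(cs['image'][165:280,255:375],(278,267),interpolation=3)]))
E
```

```text
33.5333 [0.4551 0.2984 0.2602] [ 0.0841  0.0768 -0.9935] yaw -26.983563044734872 F [ 0.0947  0.7198 -0.5308] M [-0.1737  0.0724  0.0025] op 0.44869188254858156 q [20.06   18.7826 95.8874  2.8879 59.3104 45.5765]
```

View pics/w26.png

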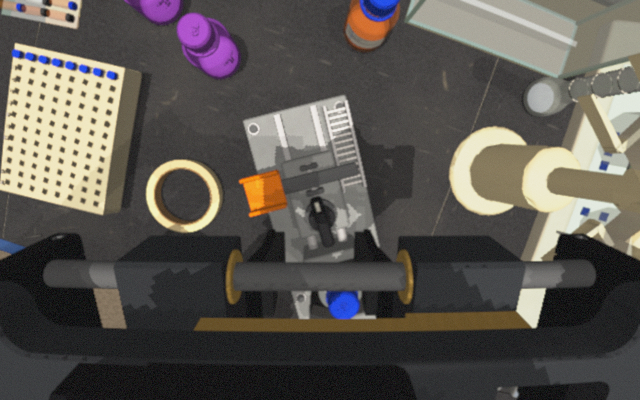

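View pics/z26.png

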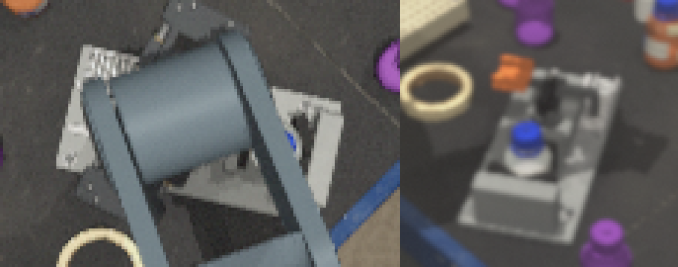

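Emit:
send_rows:
  motion:
    - [[-10,-15,-5],0]
    - [[-10,-25,-8],0]
    - [[-10,-25,-8],0]
    - [[-10,-25,-5],0]
    - [[-5,-15,0],0]

```text
time_s: 34.1
position: [0.4525, 0.4045, 0.2849]
tcp_rot: [[0.889, -0.454, 0.063], [-0.458, -0.887, 0.063], [0.028, -0.085, -0.996]]
force: [0.3, 0.1, 0.2]
opening: 0.449
```

```bash
python3 st2.py; python3 - <<'E'
from h import *
np.set_printoptions(precision=4,suppress=True)
c=snap('wrist','w27.png');np.save('c27.npy',c,allow_pickle=True)
cs=snap('side','s27.png');ct=snap('top','t27.png')
np.save('cs27.npy',cs,allow_pickle=True);np.save('ct27.npy',ct,allow_pickle=True)
cv2.imwrite('pics/z27.png',np.hstack([cv2.resize(ct['image'][165:255,245:380],(450,300),interpolation=3),cv2.resize(cs['image'][165:280,255:375],(313,300),interpolation=3)]))
E
```

```text
34.1 [0.4525 0.4045 0.2849] [ 0.0632  0.0627 -0.996 ] yaw -27.25954946302969 F [0.3082 0.0708 0.2473] M [-0.1588  0.091  -0.0082] op 0.44893432722567506 q [30.6183 22.993  84.465   1.3487 67.5953 57.3506]
```

View pics/w27.png

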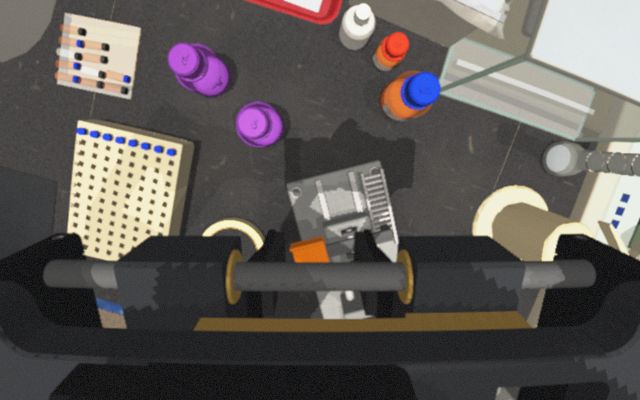

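View pics/z27.png

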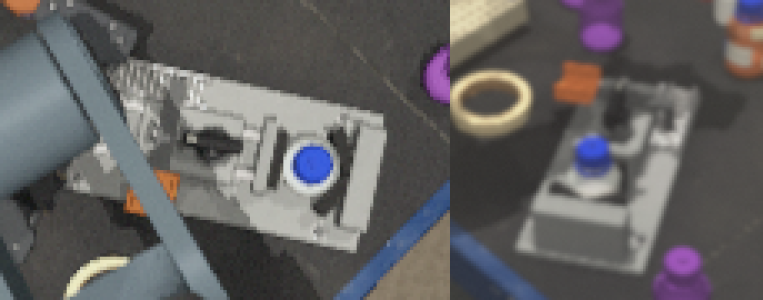

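```bash
python3 - <<'E'
from h import *
np.set_printoptions(precision=4,suppress=True)
cs=np.load('cs27.npy',allow_pickle=True).item();ct=np.load('ct27.npy',allow_pickle=True).item()
def cen(im,lo,hi,x0,x1,y0,y1):
    h=cv2.cvtColor(im,cv2.COLOR_BGR2HSV);m=cv2.inRange(h,lo,hi);mm=np.zeros_like(m);mm[y0:y1,x0:x1]=m[y0:y1,x0:x1];M=cv2.moments(mm,True);return (M['m10']/M['m00'],M['m01']/M['m00']),M['m00']
O=((5,150,100),(20,255,255));B=((108,150,90),(125,255,255))
for s,t in (('side0','top0'),('s27','t27')):
    a=cen(cv2.imread(f'pics/{s}.png'),*O,290,325,175,210);b=cen(cv2.imread(f'pics/{t}.png'),*O,262,305,205,232)
    print(s,a,b,tri([ray(cs,a[0]),ray(ct,b[0])]))
    a=cen(cv2.imread(f'pics/{s}.png'),*B,300,325,205,240);b=cen(cv2.imread(f'pics/{t}.png'),*B,320,350,200,225)
    print('cap',a,b,tri([ray(cs,a[0]),ray(ct,b[0])]),atz(ct,b[0],.114))
E
```

```text
side0 ((308.3225806451613, 186.09677419354838), 155.0) ((273.51162790697674, 218.6860465116279), 86.0) (array([0.4194, 0.3825, 0.0704]), [0.0011688330364578944, 0.0011688330364579742])
cap ((311.48387096774195, 218.74193548387098), 93.0) ((333.9387755102041, 212.81632653061226), 98.0) (array([0.4357, 0.193 , 0.1047]), [0.0021715276032350994, 0.00217152760323521]) [0.433  0.1933 0.114 ]
s27 ((303.6609195402299, 196.58620689655172), 174.0) ((290.4406779661017, 222.52542372881356), 59.0) (array([0.4072, 0.329 , 0.072 ]), [0.0016204863434525496, 0.001620486343452654])
cap ((309.3695652173913, 222.58695652173913), 92.0) ((338.3979591836735, 213.89795918367346), 98.0) (array([0.4313, 0.1791, 0.1033]), [0.0012333511776079333, 0.00123335117760792]) [0.4296 0.1797 0.114 ]
```

Emit:
send_rows:
  motion:
    - [[0,10,0],-0.1]
    - [[0,15,0],-0.11]
    - [[2,20,5],-0.1]
    - [[3,20,10],0]
    - [[3,15,10],0]

```text
time_s: 34.67
position: [0.436, 0.3184, 0.2474]
tcp_rot: [[0.988, -0.143, 0.052], [-0.146, -0.988, 0.053], [0.044, -0.06, -0.997]]
force: [-0.1, -0.3, 0.1]
opening: 0.449
```

```bash
python3 st2.py; python3 - <<'E'
from h import *
np.set_printoptions(precision=4,suppress=True)
c=snap('wrist','w28.png');np.save('c28.npy',c,allow_pickle=True)
s=bot.read_state();R=np.array(s['tcp_rot']);p=np.array(s['position']);print(p,R.T@(np.array([.449,.268,.14])-p)*1000)
E
```

```text
34.6667 [0.436  0.3184 0.2474] [ 0.052   0.053  -0.9972] yaw -8.404027549928937 F [-0.1278 -0.2679  0.0605] M [-0.1447  0.0456 -0.0083] op 0.44910251573592236 q [23.3431 20.213  95.7272  1.8556 60.1319 30.8028]
[0.4343 0.3151 0.2448] [ 17.469   50.1324 102.9552]
```

View pics/w28.png

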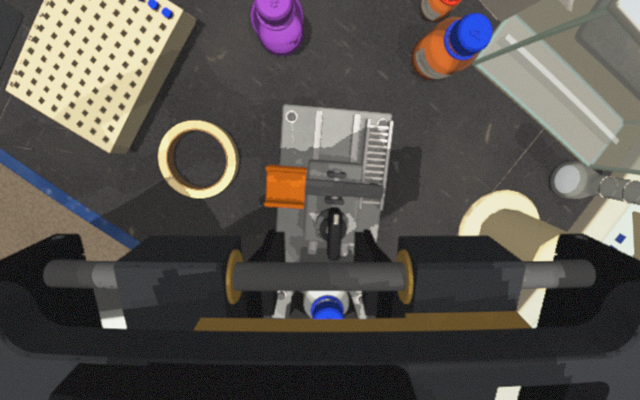

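Emit:
send_rows:
  motion:
    - [[4,10,10],0]
    - [[5,14,20],0]
    - [[5,14,25],0]
    - [[3,10,25],0]
    - [[1,3,15],0]

```text
time_s: 35.13
position: [0.4459, 0.2578, 0.145]
tcp_rot: [[0.987, -0.152, 0.044], [-0.154, -0.987, 0.046], [0.036, -0.052, -0.998]]
force: [-0.1, 0.0, -0.3]
opening: 0.449
```

```bash
python3 st2.py; python3 - <<'E'
from h import *
np.set_printoptions(precision=4,suppress=True)
c=snap('wrist','w29.png');np.save('c29.npy',c,allow_pickle=True)
s=bot.read_state();R=np.array(s['tcp_rot']);p=np.array(s['position']);g=np.array([.4525,.272,.099])+.019*R[:,2];print(p,g,R.T@(g-p)*1000)
E
```

```text
35.1333 [0.4459 0.2578 0.145 ] [ 0.044   0.0458 -0.998 ] yaw -8.844656458489371 F [-0.0534  0.0364 -0.3271] M [-0.07    0.1134 -0.0327] op 0.4489254858756507 q [ 16.4933  27.2651 104.7662   2.5522  44.8319  23.5227]
[0.4444 0.2571 0.1428] [0.4532 0.2728 0.08  ] [  4.2972 -13.7933  63.6898]
```

View pics/w29.png

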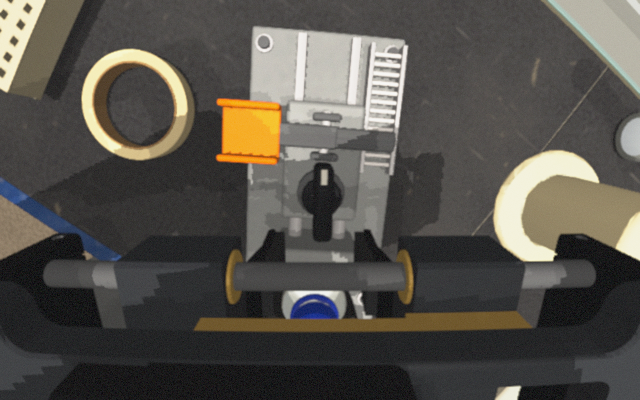

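```bash
python3 - <<'E'
from h import *
np.set_printoptions(precision=4,suppress=True)
c=np.load('c29.npy',allow_pickle=True).item()
a=atz(c,(323,164),.103);b=atz(c,(322,239),.103);print(a,b,(a+b)/2)
E
```

```text
[0.4572 0.2999 0.103 ] [0.4485 0.2474 0.103 ] [0.4528 0.2736 0.103 ]
```

Emit:
send_rows:
  motion:
    - [[1,-3,0],0]
    - [[1,-5,5],0]
    - [[1,-4,8],0]
    - [[1,-2,10],0]
    - [[0,0,8],0]

```text
time_s: 35.6
position: [0.4526, 0.272, 0.1125]
tcp_rot: [[0.987, -0.155, 0.041], [-0.157, -0.987, 0.045], [0.033, -0.05, -0.998]]
force: [-0.1, 0.4, -1.0]
opening: 0.451
```

```bash
python3 - <<'E'
from h import *
np.set_printoptions(precision=4,suppress=True)
c=snap('wrist','w30.png')
s=bot.read_state();R=np.array(s['tcp_rot']);p=np.array(s['position']);g=np.array([.4525,.272,.097])+.019*R[:,2];print(p,g,R.T@(g-p)*1000)
E
```

```text
[0.4516 0.2717 0.1111] [0.4532 0.2728 0.078 ] [ 0.4328  0.2103 33.14  ]
```

Knob confirmed at (0.4528, 0.2736). Descending, gripping, turning further.

Emit:
send_rows:
  motion:
    - [[0,0,6],0]
    - [[0,0,9],0]
    - [[0,0,9],0]
    - [[0,0,6],0]
    - [[0,0,3],0]

```text
time_s: 36.07
position: [0.4529, 0.2744, 0.0751]
tcp_rot: [[0.987, -0.153, 0.039], [-0.155, -0.987, 0.044], [0.032, -0.049, -0.998]]
force: [-0.7, 0.0, -0.7]
opening: 0.446
```

Emit:
send_rows:
  motion:
    - [[0,0,0],0]
    - [[0,0,0],0]
    - [[0,0,0],0]
    - [[0,0,0],0]
    - [[0,0,0],0]
  gripper: 1

```text
time_s: 36.48
position: [0.4527, 0.274, 0.0738]
tcp_rot: [[0.988, -0.153, 0.038], [-0.155, -0.987, 0.043], [0.03, -0.049, -0.998]]
force: [0.5, 0.3, -3.9]
opening: 0.347
```

```bash
python3 st2.py
```

```text
36.4833 [0.4527 0.274  0.0738] [ 0.0375  0.0434 -0.9984] yaw -8.90026246272489 F [ 0.4842  0.268  -3.8936] M [-0.0179 -0.0021  0.0156] op 0.34650366730425763 q [ 18.0729  35.3312 105.2827   2.8455  36.6016  24.6874]
```

Emit:
send_rows:
  motion:
    - [[0,0,0],0.06]
    - [[0,0,0],0.07]
    - [[0,0,0],0.07]
    - [[0,0,0],0.07]
    - [[0,0,0],0.07]

```text
time_s: 36.9
position: [0.4539, 0.2746, 0.0739]
tcp_rot: [[0.876, -0.481, 0.042], [-0.482, -0.875, 0.044], [0.015, -0.058, -0.998]]
force: [0.7, 1.9, -3.2]
opening: 0.348
```

```bash
python3 st2.py;python3 - <<'E'
from h import *
c=snap('wrist','w31.png')
E
```

```text
36.9 [0.4539 0.2746 0.0739] [ 0.0417  0.0436 -0.9982] yaw -28.84251023632141 F [ 0.6773  1.8895 -3.152 ] M [-0.1291 -0.1727  0.281 ] op 0.3477441521058036 q [ 18.1296  35.3396 105.2567   2.7503  36.3874  44.775 ]
```

View pics/w31.png

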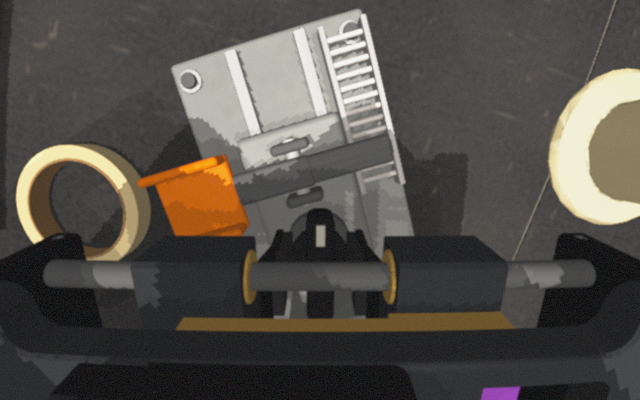

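Emit:
send_rows:
  motion:
    - [[0,0,0],0.06]
    - [[0,0,0],0.06]
    - [[0,0,0],0.06]
    - [[0,0,0],0.06]
    - [[0,0,0],0.0]

```text
time_s: 37.37
position: [0.4546, 0.2749, 0.0738]
tcp_rot: [[0.738, -0.674, 0.045], [-0.675, -0.736, 0.042], [0.005, -0.062, -0.998]]
force: [1.1, 1.3, -3.5]
opening: 0.348
```

```bash
python3 st2.py;python3 - <<'E'
from h import *
c=snap('wrist','w32.png')
E
python3 st2.py
```

```text
37.3667 [0.4546 0.2749 0.0738] [ 0.0451  0.0425 -0.9981] yaw -42.4643446604193 F [ 1.0517  1.2661 -3.5184] M [-0.2228 -0.1268  0.1765] op 0.3478102508078246 q [ 18.2089  35.3457 105.2511   2.5471  36.2143  58.6518]
37.4167 [0.4547 0.2749 0.0739] [ 0.0451  0.0425 -0.9981] yaw -42.37698356745049 F [ 0.1953  1.706  -2.7538] M [-0.2544 -0.1681  0.154 ] op 0.34699699223802444 q [ 18.2087  35.3454 105.2473   2.5528  36.2162  58.5597]
```

View pics/w32.png

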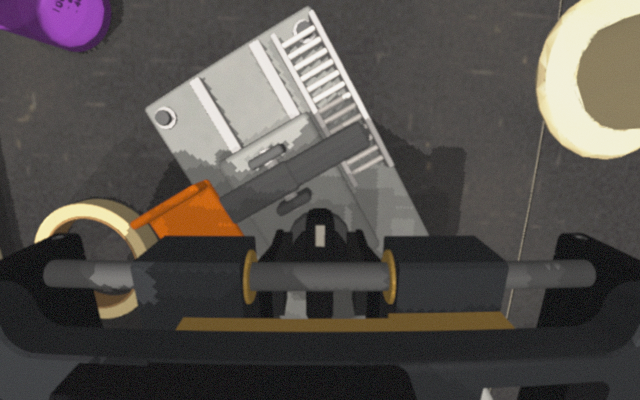

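Emit:
send_rows:
  motion:
    - [[0,0,0],0]
    - [[0,0,0],0]
    - [[0,0,0],0]
    - [[0,0,0],0]
    - [[0,0,0],0]
  gripper: 0.52

```text
time_s: 37.83
position: [0.4549, 0.275, 0.0751]
tcp_rot: [[0.741, -0.67, 0.046], [-0.672, -0.739, 0.044], [0.004, -0.063, -0.998]]
force: [0.1, -0.4, -0.7]
opening: 0.476
```

```bash
python3 st2.py;python3 - <<'E'
from h import *
c=snap('wrist','w33.png')
E
```

```text
37.8333 [0.4549 0.275  0.0751] [ 0.0456  0.0438 -0.998 ] yaw -42.20551399516464 F [ 0.0817 -0.3964 -0.6933] M [-0.0631  0.1437  0.0148] op 0.4763376532404561 q [ 18.1793  35.2112 105.2244   2.6519  36.3253  58.2846]
```

View pics/w33.png

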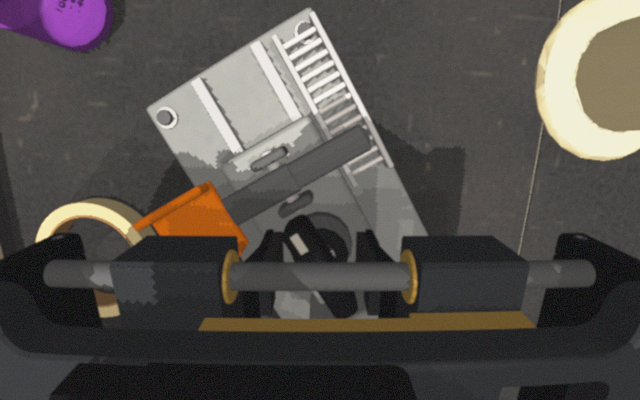

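Emit:
send_rows:
  motion:
    - [[0,0,-6],0]
    - [[0,0,-8],0]
    - [[0,0,-12],0]
    - [[0,0,-15],0]
    - [[0,0,-20],0]

```text
time_s: 38.3
position: [0.4492, 0.2711, 0.1365]
tcp_rot: [[0.741, -0.671, 0.037], [-0.672, -0.739, 0.041], [-0.0, -0.055, -0.998]]
force: [-1.2, -0.4, 0.1]
opening: 0.478
```

Emit:
send_rows:
  motion:
    - [[0,-6,-25],0]
    - [[0,-12,-25],0]
    - [[0,-15,-25],0]
    - [[0,-20,-20],0]
    - [[0,-20,-10],0]

```text
time_s: 38.72
position: [0.4904, 0.319, 0.2552]
tcp_rot: [[0.739, -0.673, 0.033], [-0.673, -0.738, 0.039], [-0.002, -0.051, -0.999]]
force: [0.5, 0.2, 0.2]
opening: 0.479
```

Emit:
send_rows:
  motion:
    - [[-20,-20,-5],0]
    - [[-25,-20,-5],0]
    - [[-25,-20,0],0]
    - [[-25,-20,0],0]
    - [[-10,-10,0],0]

```text
time_s: 39.13
position: [0.4782, 0.4609, 0.2826]
tcp_rot: [[0.735, -0.676, 0.05], [-0.678, -0.733, 0.047], [0.005, -0.068, -0.998]]
force: [0.3, 0.3, 0.3]
opening: 0.482
```

```bash
python3 st2.py; cat > chk.py <<'E'
from h import *
import sys
np.set_printoptions(precision=4,suppress=True)
k=sys.argv[1]
cs=snap('side',f's{k}.png');ct=snap('top',f't{k}.png');c=snap('wrist',f'w{k}.png')
cv2.imwrite(f'pics/z{k}.png',np.hstack([cv2.resize(ct['image'][165:255,245:380],(450,300),interpolation=3),cv2.resize(cs['image'][165:280,255:375],(313,300),interpolation=3)]))
def cen(im,lo,hi,x0,x1,y0,y1):
    h=cv2.cvtColor(im,cv2.COLOR_BGR2HSV);m=cv2.inRange(h,lo,hi);mm=np.zeros_like(m);mm[y0:y1,x0:x1]=m[y0:y1,x0:x1];M=cv2.moments(mm,True);return (M['m10']/M['m00'],M['m01']/M['m00']),M['m00']
O=((5,150,100),(20,255,255));B=((108,150,90),(125,255,255))
for n,C,s,t in (('plate',O,(290,325,175,210),(262,305,205,232)),('cap',B,(300,325,205,240),(320,350,200,225))):
    a=cen(cs['image'],*C,*s);b=cen(ct['image'],*C,*t);print(n,a,b,tri([ray(cs,a[0]),ray(ct,b[0])]))
E
python3 chk.py 34
```

```text
39.1333 [0.4782 0.4609 0.2826] [ 0.0499  0.0469 -0.9977] yaw -42.70847176154983 F [0.3044 0.3377 0.3147] M [-0.0744  0.1413  0.0191] op 0.4819980290077762 q [34.0279 28.4537 75.2783  0.6579 72.3962 76.5491]
plate ((303.66857142857145, 196.41714285714286), 175.0) ((290.14646464646466, 222.66161616161617), 198.0) (array([0.407 , 0.33  , 0.0719]), [0.0018159014316098607, 0.0018159014316098858])
cap ((309.39130434782606, 222.68478260869566), 92.0) ((338.3061224489796, 213.85714285714286), 98.0) (array([0.4314, 0.1793, 0.1027]), [0.0011719848232676225, 0.001171984823267655])
```

View pics/z34.png

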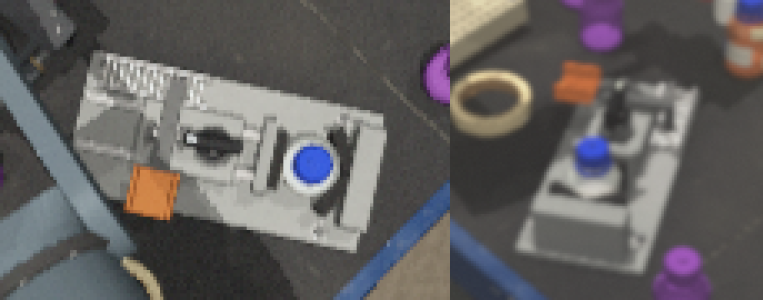

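View pics/w34.png

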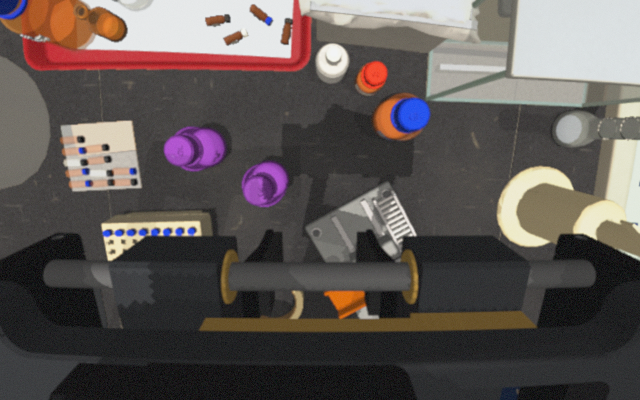

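Emit:
send_rows:
  motion:
    - [[22,20,0],0]
    - [[27,25,0],0]
    - [[27,25,0],0]
    - [[25,22,0],0]
    - [[12,12,5],0]

```text
time_s: 39.7
position: [0.4897, 0.2984, 0.2708]
tcp_rot: [[0.739, -0.672, 0.049], [-0.674, -0.737, 0.042], [0.008, -0.064, -0.998]]
force: [-0.6, 1.4, 0.8]
opening: 0.478
```

```bash
python3 st2.py; python3 - <<'E'
from h import *
c=snap('wrist','w35.png')
cv2.imwrite('pics/z35.png',cv2.resize(c['image'][110:240,220:420],(800,520),interpolation=2))
E
```

```text
39.7 [0.4897 0.2984 0.2708] [ 0.0493  0.0419 -0.9979] yaw -42.39186379926322 F [-0.5781  1.364   0.8356] M [-0.1207  0.1166  0.0299] op 0.4784191900720609 q [19.4712 21.623  89.0827  1.4503 65.836  61.2943]
```

View pics/w35.png

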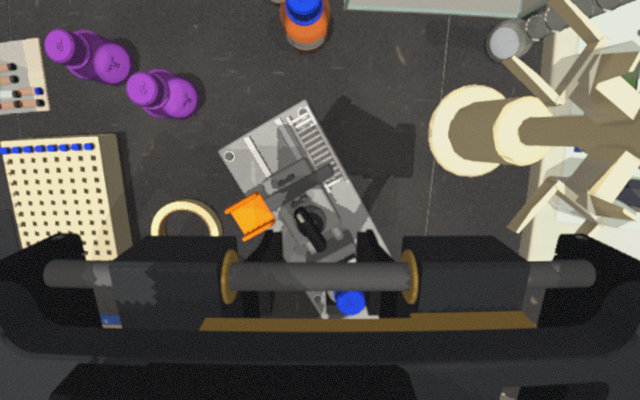

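View pics/z35.png

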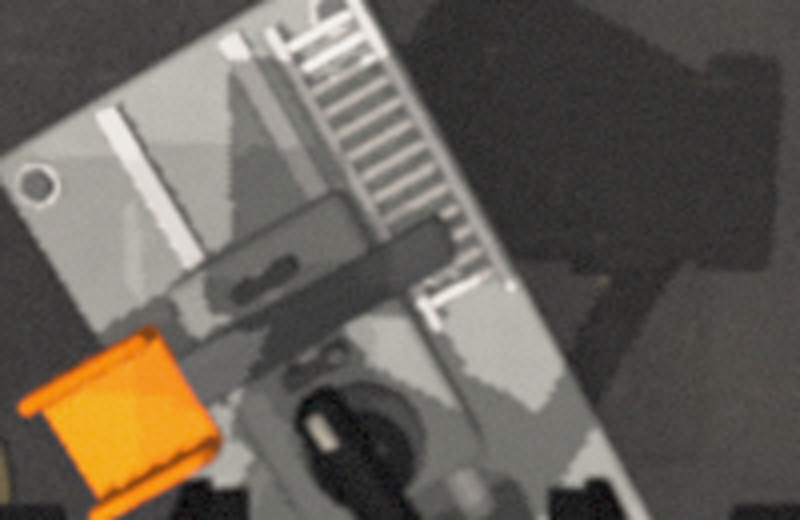

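Emit:
send_rows:
  motion:
    - [[2,12,0],0]
    - [[2,20,0],0]
    - [[2,20,0],0]
    - [[2,18,0],0]
    - [[0,10,0],0]

```text
time_s: 40.17
position: [0.4375, 0.2211, 0.2642]
tcp_rot: [[0.73, -0.683, 0.043], [-0.684, -0.729, 0.035], [0.007, -0.055, -0.998]]
force: [0.2, -0.2, -0.5]
opening: 0.478
```

```bash
python3 st2.py; python3 - <<'E'
from h import *
c=snap('wrist','w36.png')
cv2.imwrite('pics/z36.png',cv2.resize(c['image'][100:240,220:420],(800,560),interpolation=2))
E
```

```text
40.1667 [0.4375 0.2211 0.2642] [ 0.0426  0.0352 -0.9985] yaw -43.14776647899621 F [ 0.185  -0.1527 -0.4504] M [-0.1379  0.1998  0.0054] op 0.47785644238854197 q [ 12.8083  15.4178 100.1246   1.6233  61.6372  55.2091]
```

View pics/z36.png

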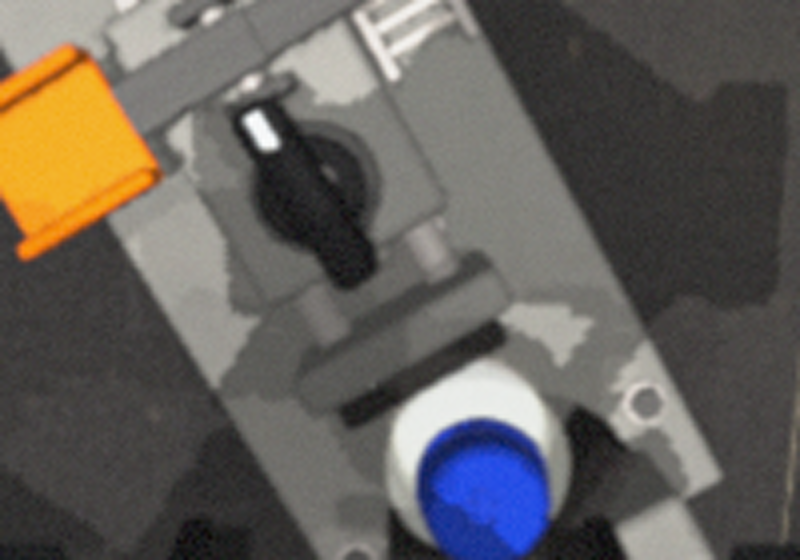

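The pad is pressed against the jaw plate with no spring gap showing, and it touches the seated bottle. The lever is up and the robot is clear, so I'm handing in.

```bash
python3 -c "
from rig import bot
print(bot.read_state()['time_s'],bot.read_state()['force']);print(bot.hand_in())"
```

```text
40.2167 [-0.91755799 -0.99986106 -0.3167088 ]
the job is handed in; nothing more can be done
None
```

I clamped the bottle in the vise and handed the job in at 40.2 s; no verdict was reported. I never measured the grip force directly, so the firm grip is judged from the pictures and the knob's behaviour.

**What I did:** I pressed the lever and slid the carriage until the cap stopped moving in the pictures. I let the lever go, then turned the knob clockwise in two grasps.

**Last checks:**
- **Bottle:** upright and seated. The cap stayed within about 1 mm of where it came to rest when pushed home.
- **Lever:** up. Its plate measured 72 mm above the bench, against 70 mm at the start.
- **Carriage:** slid in about 55 mm, close to the 56 mm notch. Tightening first pushed it back about 8–11 mm before it held.
- **Pad:** no spring gap left in the close-up, and touching the bottle.
- **Robot:** well clear of everything, with no contact force.
- **Spare bottle, beaker and tape roll:** not re-measured at the end, but nothing came near them.

**What disagreed or went wrong:**
- **Knob spring-back:** after each grasp was opened, the knob turned back about 17° and then about 30–35°, ending near 3.05 rad both times. I take that as the pad spring driving it back, which would mean a grip above 10 N.
- **Second grasp:** it held the knob's hub rather than its bar.
- **Tool tilt:** the tool had drifted by up to about 7° when it gripped the knob.

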